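Recharge the backup battery of the reception desk

TASK

Open the desk's backup battery unit: with the forked tool push the collar of its spring bar sideways until the cover's eyed end springs up, then take the cover off and lay it flat, handle up and lengthwise, on the grey desk mat. Stand every cell that is in the unit upright and fully home in a hole of the charger, and finish with the forked tool back in its wooden stand. Do not work the spring bar with the fingers, and leave the mouse, phone and stapler alone.

Things in the scene. Friction and masses are not known exactly. Their poses are not given: they have to be found in the camera images.
- unit: Backup battery unit, fixed. Origin on the desk under the centre of its well block; y along the row, z up. Grey block 70 x 252 x 42 mm with five round wells 29 mm wide, 30 mm deep (floor 12 mm above the desk), at x = 0, y = -84, -42, 0, 42, 84 mm. Black hook post at the -y end, latch at the +y end (y 121 to 230 mm).
- hook_slot (a point): Mouth of the slot in the hook post (unit frame 0, -131, 82 mm). The cover's tongue lies in it, 10 mm deep, under an overhang; the slot is 9 mm high, its floor 82 mm and the post's top 99 mm above the desk, the post spans y -157 to -127 mm.
- latch_post (a point): Top of the latch post (unit frame 0, 135, 82 mm; y 121 to 149) on which the cover's eyed end rests; at y 143 to 149 two stubs to height 96 mm flank the bar. Behind it a deck 58 mm high, and at y 208 to 230 the spring housing, 104 mm high. A spring lifter at y = 112 mm pushes the cover's end up with 3 to 4 N.
- spring_bar (a joint): Travel (m) of the steel spring bar toward the unit's +y: 0 at rest (tip at y = 130 mm, through the cover's eye), stop at 0.017. A 7 mm pin along y at x = 0, 92 mm above the desk, with a 22 mm collar. Needs 3 N at first, 6.4 N at the stop. At 11 to 15 mm the cover's eyed end springs up some 20 mm and stays up when the bar springs back under it.
- collar (a point): Centre of the collar's face toward the cover (its -y side), on the pin's axis; moves with the bar. At rest at y = 172 mm of the unit; the collar is 4 mm thick. The pin is bare for 23 mm between the collar and the latch post's stubs: room for the fork, astride the pin from above.
- cover: Loose cover, 130 g: aluminium plate 44 x 242 x 5 mm, origin at the centre of its underside, y lengthwise. Black handle rib on top 12 mm wide (x), 50 mm long (y), 5 to 31 mm above the underside. Tongue to y = -141 mm, steel eye to y = 141. Closed: parallel to the unit, underside 82 mm high. To remove it once sprung up: move it 16 mm toward the unit's +y (tongue out of its slot), then lift.
- cover_eye (a point): Centre of the cover's steel eye (cover frame 0, 137, 10 mm; 23 mm wide, 20 mm high): 92 mm above the desk while latched, about 115 mm when sprung up.
- cell0: Battery cell, grey cylinder 26 mm in diameter, 65 mm long, 90 g, origin at the centre of its underside, z up its axis. At the start it stands in a well of the unit, its top 77 mm above the desk; three to five cells are present, the others absent (None).
- cell1: Battery cell, grey cylinder 26 mm in diameter, 65 mm long, 90 g, origin at the centre of its underside, z up its axis. At the start it stands in a well of the unit, its top 77 mm above the desk; three to five cells are present, the others absent (None).
- cell2: Battery cell, grey cylinder 26 mm in diameter, 65 mm long, 90 g, origin at the centre of its underside, z up its axis. At the start it stands in a well of the unit, its top 77 mm above the desk; three to five cells are present, the others absent (None).
- cell3: Battery cell, grey cylinder 26 mm in diameter, 65 mm long, 90 g, origin at the centre of its underside, z up its axis. At the start it stands in a well of the unit, its top 77 mm above the desk; three to five cells are present, the others absent (None).
- cell4: Battery cell, grey cylinder 26 mm in diameter, 65 mm long, 90 g, origin at the centre of its underside, z up its axis. At the start it stands in a well of the unit, its top 77 mm above the desk; three to five cells are present, the others absent (None).
- charger: Charger, a loose white block 75 x 245 x 45 mm, 0.9 kg, standing on the desk, origin under its centre, y lengthwise; five round holes 29 mm wide, 30 mm deep (floor 15 mm above the desk), with small green dots beside them. It can be shoved about.
- hole0 (a point): Centre of the mouth of a charger hole, 45 mm above the desk, at y = -84 mm of the charger; empty at the start.
- hole1 (a point): Centre of the mouth of a charger hole, 45 mm above the desk, at y = -42 mm of the charger; empty at the start.
- hole2 (a point): Centre of the mouth of a charger hole, 45 mm above the desk, at y = 0 mm of the charger; empty at the start.
- hole3 (a point): Centre of the mouth of a charger hole, 45 mm above the desk, at y = 42 mm of the charger; empty at the start.
- hole4 (a point): Centre of the mouth of a charger hole, 45 mm above the desk, at y = 84 mm of the charger; empty at the start.
- fork: Forked tool, loose, 60 g, upright in its stand, prongs down. Origin between the prong tips, z up. Two steel prongs 6 x 6 mm, 27 mm long, side by side along x, 11 mm gap (23 mm over both), 6 mm thick in y; bridge to z = 36, shank to 50; black grip block 20 (x) x 16 (y) mm, z = 50 to 100 mm. Push with its flat (along its y). In the stand its tips are 10 mm above the desk.
- stand: Wooden stand of the forked tool, fixed, 70 x 50 x 40 mm, origin under its centre; in its top a pocket 27 mm (x) x 10 mm (y), 30 mm deep (floor 10 mm above the desk), in which the fork stands with the axes of both parallel.
- mat: Grey felt desk mat, fixed, 120 x 280 x 3 mm, origin under its centre, y lengthwise. The cover is to lie on it.
- mouse: Bystander: black computer mouse, 100 x 58 x 22 mm, loose.
- phone: Bystander: black mobile phone lying flat, 75 x 155 x 9 mm, loose.
- stapler: Bystander: black stapler, 35 x 130 x 51 mm, loose.

How it is judged:
By the outcome, as a careful person would: the job done as asked, in the order asked, and still so for the second after the job is handed in, with the robot touching nothing.
Of cell0, cell1, cell2, cell3, cell4 only 3 to 5 are there at a start; the rules pass over those that are not, and their reading is None.
At some moment in a run one of charger may be knocked a few centimetres aside while the robot is not near it.
It also fails if it takes over 210 s, if anything falls off the work surface, if the arm or the gripper's body presses on something with over 40 N, if the wrist force passes 120 N, or if a joint passes its speed limit or range.

ROBOT

A 7-joint arm with a two-finger parallel gripper is mounted at the origin on the work surface. World frame = base frame: x ahead of the robot, y to its left, z up, the work surface at z = 0. Lengths are in m, angles in rad, forces in N, time in s.
With the tool pointing down it reaches from about 0.4 to 0.925 m from the base axis. Payload 4.1 kg.
Tool frame: the origin (TCP) lies between the finger pads; the fingertips stand ctrl.tip_extent ahead of it and the grasp point (between the pads) lies 5 mm behind it (ctrl.tip_extent is the distance from the TCP to the fingertips, in m); z points along the fingers, y is the line along which they close (so a half turn about z gives the same grasp; the last joint's range is limited). The gripper opens to 85 mm and grips with 20 to 120 N. Pads are 22 mm wide; open, the fingers measure 114 mm over their backs; the gripper's body (76 mm by 85 mm) begins 54 mm behind the grasp point. The pads swing forward as they close: fully open they stand 13 mm farther back than shut.
Start: joints at [-1.387, 0.398, 0.045, 1.537, -0.019, 1.207, -0.051], TCP at [0.181, 0.624, 0.245] pointing down, gripper open.
Joint ranges: [-2.82, 2.82], [-0.49, 2.23], [-1.37, 1.46], [0, 2.46], [-1.36, 4.5], [0.23, 2], [-2.94, 2.94]. Speed limits (rad/s): [2.57, 2.57, 3.14, 3.14, 3.14, 3.14, 3.14].

INTERFACE

Orientations are given as a unit quaternion [x, y, z, w].
In Python, from station import ctrl gives the robot as it stands.
- The arm moves only by the tool move_tool, called after "Emit:" by a JSON object that holds its "method" and its "body". Schema: {"type":"object","properties":{"motion":{"type":"array","items":{"type":"array","items":{"type":"array","items":{"type":"number"},"minItems":6,"maxItems":6},"minItems":1,"maxItems":5},"minItems":1,"maxItems":1},"finger_gap":{"type":"number"},"squeeze":{"type":"number"},"only":{"type":"string"},"quiet":{"type":"boolean"},"lines":{"type":"string"}},"required":["motion"],"additionalProperties":false}. motion is a list that holds a single list of rows (three levels of brackets), with 1 to 5 rows, each of 6 numbers: dx, dy, dz in cm, then a rotation vector rx, ry, rz in units of 0.25 rad; each row is the pose to reach, as a shift and turn from the pose commanded when the call began, along the tool's axes at that moment; what a row does not reach only later rows make up. A row lasts 1/12 s, in which the tool goes at most 0.0417 m and 0.125 rad, less where a joint would pass 70% of its speed; a pose out of reach is approached as far as the arm can. finger_gap is the finger opening in m, set as the call begins (left out keeps the last). The fingers move at their own pace and stop on an object; squeeze is the grip in N (left out, the last holds). Time passes only in rows, so rows that do not move let the fingers close. The tool returns the time, the measured TCP pose, the force, the opening and the grip force at its end. only (a regular expression) keeps the lines of the reply that match it, lines (a string "A,B") keeps lines A to B, and quiet returns only ok. Input that does not fit is refused with a message, and nothing moves.
- ctrl.sense(): the state, without advancing time (a new reading comes with each control period).
- ctrl.snapshot(name): name is "scene" or "top" or "wrist"; returns the picture (420x560x3 uint8, red, green, blue); there is no depth.
- ctrl.camera_model(name): a dict with "mtx" (3x3 intrinsics, pixels), "D" ([k1, k2, p1, p2, k3] as OpenCV has them; the pictures are not rectified), "R" (3x3) and "t" (3): a world point X has camera coordinates R X + t; the wrist camera has in their place "T_tool_cam" (4x4, takes a point from camera to tool coordinates, whose origin is the TCP and whose axes are the flange's). Camera axes: x right, y down, z forward; pixel columns grow to the right and rows downward; lengths in m; the calibration is good to about 2 mm. A picture is of the moment at which its call begins: read the wrist's pose just before it. camera_model takes no time and is no camera call.
- ctrl.finish_job(): hands the job in; it is judged then, once.
The state is a dict: "clock": time; "joint_positions": joint angles; "qvel": joint speeds; "joint_efforts": joint torques, N m; "position": TCP position; "orientation": TCP orientation; "contact_force": force on the tool from outside, world axes, zero at the start; "ft_torque": the same for the moment, N m; "finger_gap": finger opening in m; "grasp_force": force on a finger pad.
Only numpy, scipy, OpenCV 4.12 (cv2) and the standard library are available. Lean on these libraries where they do the work, as an engineer would, in place of code of your own. Each camera call takes 0.05 s, during which the arm holds its last target. There are 200 camera calls.

## Working session

There is one attempt and no reset: what is moved stays moved. The work goes in short steps, Python scripts to look and compute and a tool call to move; the robot and the scene stay as the last step left them, time stands still between calls to the robot, and variables do not carry over. Pictures are saved under pics/ and viewed, at most 14 in all, crops included, and the job is handed in when it is done.

```bash
ls; mkdir -p pics
```

Run:
```python
from station import ctrl
import cv2
s=ctrl.sense();print({k:s[k] for k in('clock','position','orientation','finger_gap','contact_force')},ctrl.tip_extent)
for n in("scene","top","wrist"):
    cv2.imwrite(f"pics/{n}0.png",ctrl.snapshot(n)[:,:,::-1]); print(n,ctrl.camera_model(n))
```

```text
pics
station.py
{'clock': 0.0, 'position': array([0.18121631, 0.62359086, 0.24424873]), 'orientation': array([ 1.40891001e-01,  9.90024619e-01, -9.88213883e-04, -6.32399192e-05]), 'finger_gap': 0.08534687046261001, 'contact_force': array([ 0.86602603, -0.58736669, -0.34414595])} 0.014
scene {'mtx': array([[408.92910481,   0.        , 278.36743842],
       [  0.        , 408.92910481, 215.79797708],
       [  0.        ,   0.        ,   1.        ]]), 'D': array([-0.10042399,  0.        ,  0.        ,  0.        ,  0.        ]), 'R': array([[-0.44800048,  0.89400808,  0.00671652],
       [ 0.73095933,  0.37059939, -0.5730223 ],
       [-0.51477571, -0.25180477, -0.81951225]]), 't': array([ 0.28959427, -0.37778227,  1.16578701])}
top {'mtx': array([[482.8269287 ,   0.        , 275.22868342],
       [  0.        , 482.8269287 , 207.98465437],
       [  0.        ,   0.        ,   1.        ]]), 'D': array([-0.14683988,  0.        ,  0.        ,  0.        ,  0.        ]), 'R': array([[ 0.01338533, -0.99924403,  0.03649939],
       [-0.99486582, -0.01697097, -0.09976966],
       [ 0.10031367, -0.03497655, -0.99434089]]), 't': array([-0.04209264,  0.62669325,  0.97156919])}
wrist {'mtx': array([[341.68808365,   0.        , 279.02997985],
       [  0.        , 341.68808365, 207.49269768],
       [  0.        ,   0.        ,   1.        ]]), 'D': array([-0.01562753,  0.        ,  0.        ,  0.        ,  0.        ]), 'T_tool_cam': array([[-8.98311029e-04, -9.61916828e-01, -2.73340828e-01,
         7.01264532e-02],
       [ 9.99999524e-01, -7.60315802e-04, -6.10776071e-04,
        -1.54637541e-03],
       [ 3.79690429e-04, -2.73341247e-01,  9.61917054e-01,
        -1.29024002e-01],
       [ 0.00000000e+00,  0.00000000e+00,  0.00000000e+00,
         1.00000000e+00]])}
```
View pics/top0.png

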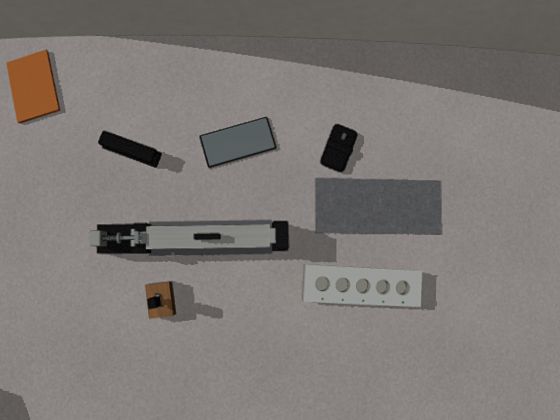

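View pics/scene0.png

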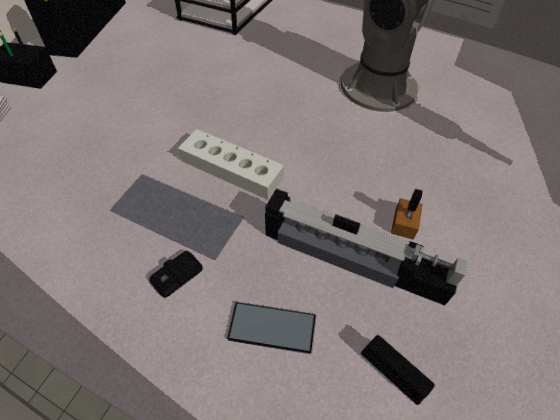

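The top view shows the unit with its latch at the left (+y) and hook post at (280,236). The stand and fork are at (160,299), the charger at (362,286), the mat at (378,206), and the bystanders sit above them. I'll enlarge it.

Run:
```python
import cv2
a=cv2.imread("pics/top0.png")
cv2.imwrite("pics/c1.png",cv2.resize(a[215:330,85:295],None,fx=3.8,fy=3.8,interpolation=cv2.INTER_CUBIC))
cv2.imwrite("pics/c2.png",cv2.resize(a[170:315,295:450],None,fx=4,fy=4,interpolation=cv2.INTER_CUBIC))
```

View pics/c1.png

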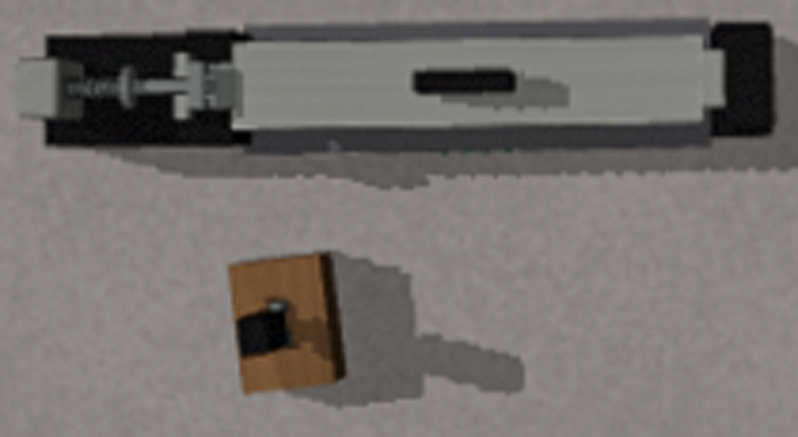

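View pics/c2.png

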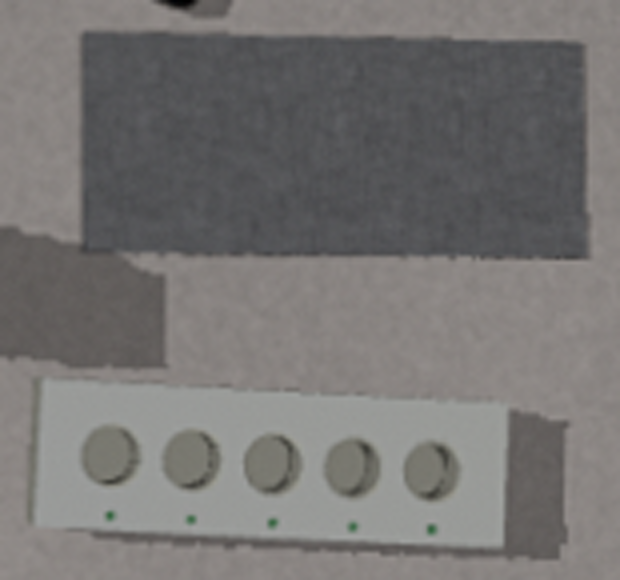

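The crops show the stand top corners at c1 (230,265), (320,254), (337,379) and (245,393). The plate runs from 235 to 707, the collar is at (127,87), and charger hole centres lie from (110,454) to (431,470).

Create h.py:
```python
from station import ctrl
import numpy as np, cv2
from scipy.spatial.transform import Rotation as Rn
def cam(n):
    m=ctrl.camera_model(n)
    if n!="wrist": return m["mtx"],m["D"],m["R"],m["t"]
    s=ctrl.sense(); T=np.eye(4);T[:3,:3]=Rn.from_quat(s["orientation"]).as_matrix();T[:3,3]=s["position"]
    W=np.linalg.inv(T@m["T_tool_cam"]); return m["mtx"],m["D"],W[:3,:3],W[:3,3]
def unproj(c,px,z):
    K,D,R,t=c; p=cv2.undistortPoints(np.array(px,float).reshape(-1,1,2),K,D).reshape(-1,2)
    d=np.c_[p,np.ones(len(p))]@R; C=-R.T@t
    return C+d*((z-C[2])/d[:,2])[:,None]
def proj(c,X): 
    K,D,R,t=c; return cv2.projectPoints(np.array(X,float).reshape(-1,3),cv2.Rodrigues(R)[0],t,K,D)[0].reshape(-1,2)
def save(name,img): cv2.imwrite(f"pics/{name}.png",img[:,:,::-1])
def place(X,o,yaw):  # local->world
    X=np.array(X,float).reshape(-1,3);c,s=np.cos(yaw),np.sin(yaw)
    return X@np.array([[c,s,0],[-s,c,0],[0,0,1]])+np.r_[o,0]
def delta(goal_xyz,ydir=None):
    "shift in tool axes to goal; ydir: world angle wanted for tool y (mod pi) with tool down"
    s=ctrl.sense();R=Rn.from_quat(s["orientation"]).as_matrix()
    out=R.T@(np.array(goal_xyz)-s["position"])
    rv=None
    if ydir is not None:
        cur=np.arctan2(R[1,1],R[0,1]);d=(ydir-cur+np.pi/2)%np.pi-np.pi/2
        Z=np.array([0,0,-1.]);Y=np.array([np.cos(cur+d),np.sin(cur+d),0]);G=np.c_[np.cross(Y,Z),Y,Z]
        rv=Rn.from_matrix(R.T@G).as_rotvec()
    return out.round(4),None if rv is None else rv.round(3)
```

Run:
```python
from h import *
c=cam("top")
f=lambda pts,z,s=3.8,o=(85,215):unproj(c,np.array(pts)/s+o,z)[:,:2]
st=f([(230,265),(320,254),(337,379),(245,393)],.04);print("stand",st.round(4),st.mean(0))
e=st[0]-st[3];print("x-edge",np.hypot(*e),np.degrees(np.arctan2(e[1],e[0])),np.hypot(*(st[0]-st[1])))
e=st[1]-st[2];print(np.degrees(np.arctan2(e[1],e[0])))
print("grip",f([(237,319),(285,312),(290,350),(242,357)],.11).round(4))
p=f([(235,40),(707,36),(707,122),(235,129)],.087);print("plate",p.round(4),p.mean(0)); e=p[0]-p[1];print(np.hypot(*e),np.degrees(np.arctan2(e[1],e[0]))-90);e=p[3]-p[2];print(np.degrees(np.arctan2(e[1],e[0]))-90)
print("handle",f([(413,72),(516,70),(516,91),(413,94)],.113).round(4).tolist())
print("collar",f([(127,87)],.092))
g=lambda pts,z:f(pts,z,4,(295,170))
h=g([(110,454),(191,459),(272,463),(352,467),(431,470)],.045);print("holes",h.round(4));e=h[0]-h[4];print(np.hypot(*e),np.degrees(np.arctan2(e[1],e[0]))-90)
b=g([(41,378),(509,405),(504,549),(35,526)],.045);print("charger",b.mean(0))
m=g([(83,32),(584,43),(588,258),(82,250)],.003);print("mat",m.round(4),m.mean(0));e=m[0]-m[1];print(np.hypot(*e),np.degrees(np.arctan2(e[1],e[0]))-90)
print("camC",-c[2].T@c[3])
print(ctrl.sense()["position"], np.hypot(*ctrl.sense()["position"][:2]))
```

```text
stand [[0.4646 0.2303]
 [0.4716 0.1817]
 [0.4051 0.1711]
 [0.3964 0.2206]] [0.43445433 0.20092391]
x-edge 0.06889301352103566 8.147599538085808 0.04909520354905019
9.106645107621127
grip [[0.4423 0.21  ]
 [0.4463 0.1859]
 [0.4275 0.183 ]
 [0.4235 0.207 ]]
plate [[ 0.5829  0.2206]
 [ 0.5891 -0.0229]
 [ 0.5449 -0.0235]
 [ 0.5371  0.219 ]] [0.56351927 0.09831097]
0.2435645365727783 1.4722492906565918
1.8469152924938328
handle [[0.567, 0.1244], [0.5689, 0.073], [0.5584, 0.0727], [0.556, 0.1241]]
collar [[0.55735493 0.2748737 ]]
holes [[ 0.473  -0.1305]
 [ 0.4707 -0.1723]
 [ 0.4688 -0.2143]
 [ 0.4668 -0.2563]
 [ 0.4652 -0.2982]]
0.16782222383100912 -2.6549339705747173
charger [ 0.46761757 -0.21626722]
mat [[ 0.6969 -0.1204]
 [ 0.6973 -0.4011]
 [ 0.5779 -0.4008]
 [ 0.579  -0.1204]] [ 0.6377671 -0.2606888]
0.28073186388539234 0.08071685110380145
camC [0.52657745 0.00255691 1.0301323 ]
[0.18122576 0.62373712 0.2444842 ] 0.6495311918495389
```

Run:
```python
from h import *
print(delta([.4345,.2005,.25],np.radians(98.6)))
print(delta([.26,.5,.25],np.radians(98.6)))
```

```text
(array([-0.3613, -0.3358, -0.005 ]), array([-0.002, -0.   , -0.433]))
(array([-0.1102, -0.0969, -0.0054]), array([-0.002, -0.   , -0.433]))
```

Units first: shifts go in cm and turns go in units of 0.25 rad. So -0.15 m is -15, -0.14 m is -14, -0.433 rad is -1.732.

Emit:
{"method": "move_tool", "body": {"motion": [[[-3,-2.8,0,0,0,-0.348],[-6,-5.6,0,0,0,-0.696],[-9,-8.4,0,0,0,-1.044],[-12,-11.2,0,0,0,-1.392],[-15,-14,-0.2,0,0,-1.732]]], "finger_gap": 0.05}}

```text
clock: 0.57
position: [0.2868, 0.4457, 0.2467]
orientation: [-0.077, 0.997, -0.001, -0.0]
contact_force: [1.3, -0.4, 0.0]
finger_gap: 0.0498
grasp_force: 0.0
```

Run:
```python
from h import *
print(delta([.4345,.2005,.25],np.radians(98.6)))
```

```text
(array([-0.1081, -0.265 , -0.0031]), array([-0.001, -0.001,  0.005]))
```

Emit:
{"method": "move_tool", "body": {"motion": [[[-1.6,-3.8,0,0,0,0],[-3.1,-7.6,0,0,0,0],[-4.6,-11.4,0,0,0,0],[-6.2,-15.2,0,0,0,0],[-7.7,-19,-0.2,0,0,0]]]}}

```text
clock: 0.98
position: [0.3913, 0.2694, 0.249]
orientation: [-0.075, 0.997, -0.0, -0.0]
contact_force: [0.7, -0.4, 0.2]
finger_gap: 0.0499
grasp_force: 0.0
```

Emit:
{"method": "move_tool", "body": {"motion": [[[-1.5,-3.7,0,0,0,0],[-3,-7.3,0,0,0,0],[-3,-7.3,0,0,0,0]]]}}

```text
clock: 1.23
position: [0.4353, 0.1953, 0.2495]
orientation: [-0.069, 0.998, -0.002, 0.001]
contact_force: [0.3, 0.1, 1.3]
finger_gap: 0.0503
grasp_force: 0.0
```

Run:
```python
from h import *
print(delta([.4345,.2005,.25],np.radians(98.6)))
im=ctrl.snapshot("wrist");save("w1",im)
c=cam("wrist")
print(proj(c,place([[10,8,.1*1000+10],[-10,-8,110],[35,25,40],[-35,-25,40],[0,0,110]],[0,0],0)*[.001]*3 if 0 else place(np.array([[10,8,110],[-10,-8,110],[35,25,40],[-35,-25,40]])/1000,[.4345,.2009],np.radians(8.6))).round(1))
```

```text
(array([ 0.0001,  0.0052, -0.0005]), array([-0.004,  0.002, -0.013]))
[[292.2 214.1]
 [272.4 190.5]
 [306.1 217.2]
 [256.1 149.8]]
```

View pics/w1.png

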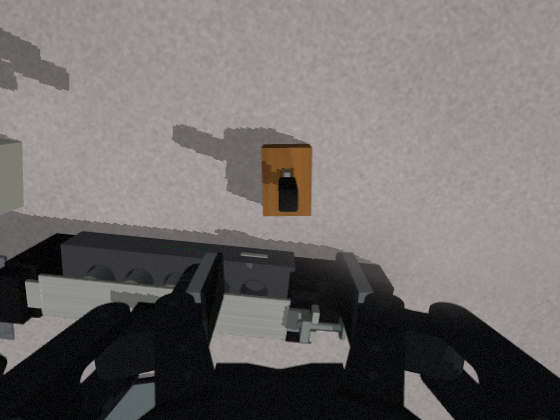

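The wrist view has the stand's top at u 262–312, v 146–216, and the grip at about (288,195). The arm was still settling, so I'll repeat the measurement by segmentation.

Run:
```python
from h import *
s=ctrl.sense();print(s["position"],np.abs(s["qvel"]).max())
c=cam("wrist");im=ctrl.snapshot("wrist");save("w2",im)
print(ctrl.sense()["position"])
r=im[100:260,220:360].astype(int)
m=((r[:,:,0]>r[:,:,2]*1.8)&(r[:,:,0]>90)).astype(np.uint8)
ys,xs=np.nonzero(m);print(xs.min()+220,xs.max()+220,ys.min()+100,ys.max()+100)
P=proj(c,place(np.array([[x,y,40] for x,y in((35,25),(35,-25),(-35,-25),(-35,25))])/1000,[.4345,.2009],np.radians(8.6)));print(P.round(1))
(q:=cv2.minAreaRect(np.c_[xs+220,ys+100].astype(np.float32)));B=cv2.boxPoints(q);print(B)
print(unproj(c,B,.04).round(4),unproj(c,B,.04).mean(0))
k=r.max(2)<40; k[:70]=0;k[115:]=0;ys,xs=np.nonzero(k);print("black",xs.min()+220,xs.max()+220,ys.min()+100,ys.max()+100)
print(proj(c,place(np.array([[10,8,110],[10,-8,110],[-10,-8,110],[-10,8,110]])/1000,[.4345,.2009],np.radians(8.6))))
```

```text
[0.43340105 0.19938099 0.24937527] 0.08974088085792867
[0.4320907  0.20222414 0.24924555]
257 306 149 217
[[306.1 217.2]
 [258.  217.7]
 [256.1 149.8]
 [307.  149.3]]
[[257. 149.]
 [306. 149.]
 [306. 217.]
 [257. 217.]]
[[0.4028 0.1717 0.04  ]
 [0.396  0.2194 0.04  ]
 [0.4651 0.2307 0.04  ]
 [0.4722 0.1803 0.04  ]] [0.43404288 0.20052887 0.04      ]
black 273 291 179 212
[[292.2082486  214.06609599]
 [272.72416132 214.24609756]
 [272.35092509 190.49331208]
 [292.22204619 190.30494712]]
```

Emit:
{"method": "move_tool", "body": {"motion": [[[0,0,0,0,0,0],[0,0,0,0,0,0],[0,0,0,0,0,0]]]}}

```text
clock: 1.58
position: [0.4307, 0.2053, 0.2492]
orientation: [-0.077, 0.997, 0.0, -0.0]
contact_force: [0.4, 0.4, 0.5]
finger_gap: 0.0497
grasp_force: 0.0
```

Run:
```python
from h import *
print(delta([.4344,.2007,.085],np.radians(98.6)))
```

```text
(array([-0.003 , -0.0052,  0.1642]), array([ 0.   , -0.   ,  0.003]))
```

Converted, 0.164 m is 16.4, 0.135 m is 13.5, 0.003 rad is 0.012.

Emit:
{"method": "move_tool", "body": {"motion": [[[-0.3,-0.5,3,0,0,0.012],[-0.3,-0.5,6.5,0,0,0.012],[-0.3,-0.5,10,0,0,0.012],[-0.3,-0.5,13.5,0,0,0.012],[-0.3,-0.5,16.4,0,0,0.012]]]}}

```text
clock: 2.0
position: [0.4339, 0.2002, 0.0832]
orientation: [-0.075, 0.997, -0.0, -0.001]
contact_force: [-0.1, -0.3, -0.1]
finger_gap: 0.0502
grasp_force: 0.0
```

Emit:
{"method": "move_tool", "body": {"motion": [[[0,0,0,0,0,0],[0,0,0,0,0,0],[0,0,0,0,0,0]]]}}

```text
clock: 2.25
position: [0.4362, 0.2006, 0.0867]
orientation: [-0.074, 0.997, 0.001, 0.001]
contact_force: [0.4, 0.8, 0.9]
finger_gap: 0.0499
grasp_force: 0.0
```

Run:
```python
from h import *
print(delta([.4344,.2007,.085],np.radians(98.6)))
```

```text
(array([0.0018, 0.0004, 0.0017]), array([ 0.001,  0.002, -0.002]))
```

Emit:
{"method": "move_tool", "body": {"motion": [[[0,0,0,0,0,0],[0,0,0,0,0,0],[0,0,0,0,0,0],[0,0,0,0,0,0],[0,0,0,0,0,0]]], "finger_gap": 0.005, "squeeze": 90}}

```text
clock: 2.67
position: [0.4363, 0.2002, 0.087]
orientation: [-0.074, 0.997, 0.001, 0.001]
contact_force: [-1.6, 0.3, 6.6]
finger_gap: 0.0153
grasp_force: 87.6
```

Emit:
{"method": "move_tool", "body": {"motion": [[[0,0,0,0,0,0],[0,0,0,0,0,0],[0,0,0,0,0,0]]]}}

```text
clock: 2.92
position: [0.4364, 0.2002, 0.087]
orientation: [-0.074, 0.997, 0.001, 0.001]
contact_force: [-0.5, 0.2, 6.6]
finger_gap: 0.0153
grasp_force: 87.6
```

Run:
```python
from h import *
print(delta([.4344,.2007,.085],np.radians(98.6)))
```

```text
(array([0.0019, 0.0008, 0.002 ]), array([ 0.002,  0.003, -0.003]))
```

Converted, -0.14 m is -14, -0.13 m is -13.

Emit:
{"method": "move_tool", "body": {"motion": [[[0,0,-3,0,0,0],[0,0,-6,0,0,0],[0,0,-9.5,0,0,0],[0,0,-13,0,0,0],[0,0,-14,0,0,0]]]}}

```text
clock: 3.33
position: [0.438, 0.2006, 0.2312]
orientation: [-0.073, 0.997, 0.003, 0.004]
contact_force: [1.0, 0.5, -0.2]
finger_gap: 0.0148
grasp_force: 89.5
```

Run:
```python
from h import *
c=cam("top")
print("pin",unproj(c,np.array([(150,86.5),(175,86.5)])/3.8+(85,215),.0955).round(4))
print(delta([.5595,.2587,.21],np.radians(91.65)))
```

```text
pin [[0.5577 0.2619 0.0955]
 [0.558  0.2489 0.0955]]
(array([-0.1285,  0.0395,  0.0226]), array([0.005, 0.009, 0.118]))
```

Emit:
{"method": "move_tool", "body": {"motion": [[[-3,1,0,0,0,0.12],[-6,2,0,0,0,0.24],[-9.2,3,0,0,0,0.36],[-12.8,4,1,0,0,0.472],[-12.8,4,2.2,0,0,0.472]]]}}

```text
clock: 3.75
position: [0.5618, 0.2611, 0.2032]
orientation: [-0.015, 1.0, 0.001, 0.004]
contact_force: [-0.3, -0.0, -0.4]
finger_gap: 0.0149
grasp_force: 89.6
```

Emit:
{"method": "move_tool", "body": {"motion": [[[0,0,0,0,0,0],[0,0,0,0,0,0],[0,0,0,0,0,0],[0,0,0,0,0,0]]]}}

```text
clock: 4.08
position: [0.5555, 0.2574, 0.2044]
orientation: [-0.015, 1.0, 0.001, 0.0]
contact_force: [-0.9, -0.6, -1.0]
finger_gap: 0.015
grasp_force: 89.4
```

Run:
```python
from h import *
print(delta([.5595,.2587,.202],np.radians(91.65)))
a=ctrl.snapshot("top");b=ctrl.snapshot("wrist");d=ctrl.snapshot("scene")
np.savez("pics/m1.npz",a=a,b=b,d=d);save("top1",a);save("w3",b);save("scene1",d)
s=ctrl.sense();F=s["position"]-[.002,0,.077]
for n in("top","wrist","scene"):print(n,proj(cam(n),[F,[.5585,.2587,.092],[.5635-.0288*.172,.0983+.172,.092]]).round(0).tolist())
t=cv2.resize(a[200:275,85:185],None,fx=4,fy=4,interpolation=2);u=cv2.resize(d[200:300,380:480],None,fx=4,fy=4,interpolation=2)
o=np.zeros((600,800,3),np.uint8);o[:300,:400]=t;o[:400,400:]=u
w=b[200:420,150:550];o[380:600,:400]=w
save("m1",o)
```

```text
(array([-0.004 ,  0.0012,  0.0024]), array([0.001, 0.001, 0.   ]))
top [[122.0, 239.0], [127.0, 237.0], [121.0, 237.0]]
wrist [[281.0, 223.0], [282.0, 213.0], [298.0, 214.0]]
scene [[433.0, 244.0], [427.0, 256.0], [433.0, 258.0]]
```

View pics/m1.png

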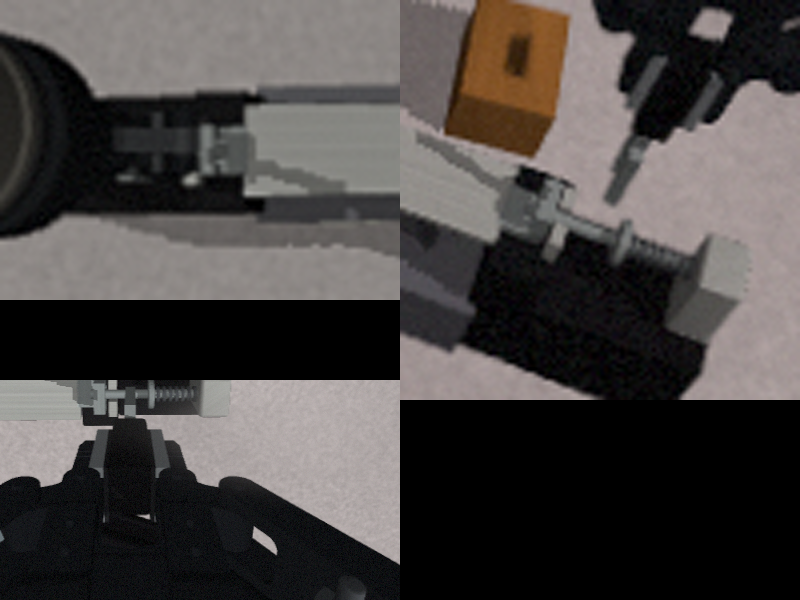

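Wrist crop: the pin is at about v=214, the collar at u≈302, and the fork at u≈280. The prongs need a closer look.

Run:
```python
import cv2
a=cv2.imread("pics/w3.png")[185:265,220:350]
a=cv2.convertScaleAbs(a,alpha=1.6,beta=15)
cv2.imwrite("pics/w3c.png",cv2.resize(a,None,fx=6,fy=6,interpolation=cv2.INTER_CUBIC))
```

```text
(no output)
```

View pics/w3c.png

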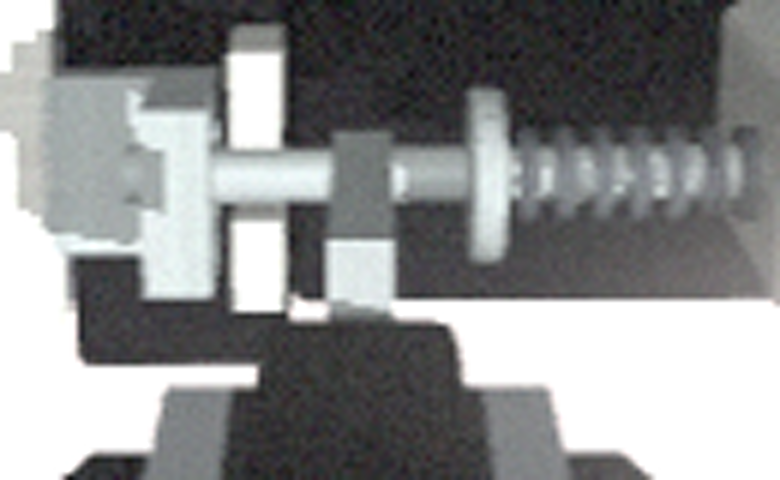

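The pin axis is at v≈214.6, the collar face at u≈298, the stub edge at u≈256, and the fork prong at u≈280 with its tip at v≈207. That calls for a shift of +5 mm in world x and −1.5 mm in y.

Emit:
{"method": "move_tool", "body": {"motion": [[[-0.5,-0.15,0,0,0,0],[-0.5,-0.15,0,0,0,0],[-0.5,-0.15,0,0,0,0],[-0.5,-0.15,0,0,0,0]]]}}

```text
clock: 4.57
position: [0.5611, 0.2563, 0.2034]
orientation: [-0.015, 1.0, 0.0, 0.0]
contact_force: [-0.5, 0.9, -0.5]
finger_gap: 0.0152
grasp_force: 89.4
```

Run:
```python
from h import *
print(np.abs(ctrl.sense()["qvel"]).max(),delta([.5606,.2557,.155],np.radians(91.65)))
```

```text
0.003210666279364 (array([ 0.0005, -0.0006,  0.0484]), array([0., 0., 0.]))
```

Emit:
{"method": "move_tool", "body": {"motion": [[[0.05,-0.06,1.2,0,0,0],[0.05,-0.06,2.4,0,0,0],[0.05,-0.06,3.6,0,0,0],[0.05,-0.06,4.4,0,0,0],[0.05,-0.06,4.8,0,0,0]]]}}

```text
clock: 4.98
position: [0.5591, 0.2553, 0.1527]
orientation: [-0.015, 1.0, -0.001, -0.002]
contact_force: [-0.4, 0.4, -0.9]
finger_gap: 0.015
grasp_force: 89.4
```

Emit:
{"method": "move_tool", "body": {"motion": [[[0,0,0,0,0,0],[0,0,0,0,0,0],[0,0,0,0,0,0]]]}}

```text
clock: 5.23
position: [0.561, 0.256, 0.1558]
orientation: [-0.015, 1.0, 0.0, 0.001]
contact_force: [-0.6, 0.7, -0.4]
finger_gap: 0.015
grasp_force: 89.4
```

Run:
```python
from h import *
print(np.abs(ctrl.sense()["qvel"]).max(),delta([.5606,.2557,.155],np.radians(91.65)))
b=ctrl.snapshot("wrist")[185:265,220:350];save("w4c",cv2.resize(cv2.convertScaleAbs(b,alpha=1.6,beta=15),None,fx=6,fy=6,interpolation=2))
```

```text
0.006278306895370208 (array([ 0.0004, -0.0003,  0.0008]), array([0.001, 0.001, 0.   ]))
```

View pics/w4c.png

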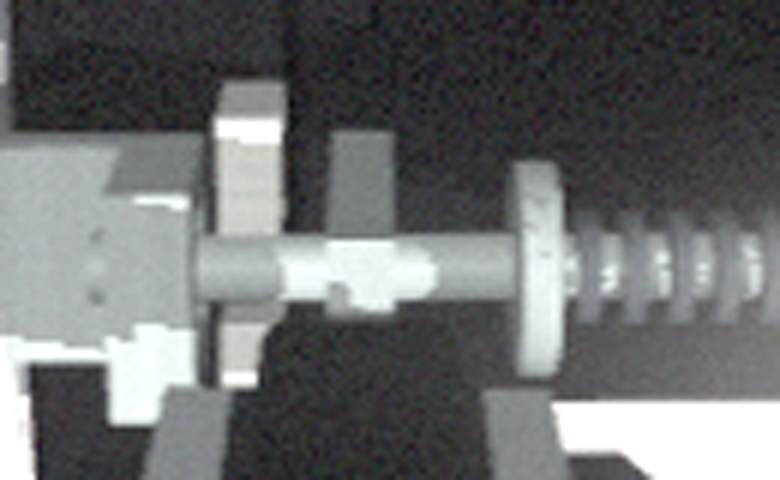

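The fork is astride the pin and clear of both sides, with the collar face about 9–12 mm ahead of the prongs. Now I'll push toward +y.

Emit:
{"method": "move_tool", "body": {"motion": [[[0,0.5,0,0,0,0],[0,0.9,0,0,0,0],[0,1.2,0,0,0,0],[0,1.5,0,0,0,0],[0,1.8,0,0,0,0]]]}}

```text
clock: 5.7
position: [0.5604, 0.2715, 0.1555]
orientation: [-0.014, 1.0, -0.002, 0.0]
contact_force: [0.2, -5.0, 1.3]
finger_gap: 0.0151
grasp_force: 89.8
```

Emit:
{"method": "move_tool", "body": {"motion": [[[0,0.1,0,0,0,0],[0,0.2,0,0,0,0],[0,0.2,0,0,0,0]]]}}

```text
clock: 5.95
position: [0.5604, 0.2736, 0.1554]
orientation: [-0.014, 1.0, -0.002, -0.0]
contact_force: [0.9, -5.0, 1.2]
finger_gap: 0.0151
grasp_force: 89.9
```

Emit:
{"method": "move_tool", "body": {"motion": [[[0,0.15,0,0,0,0],[0,0.3,0,0,0,0],[0,0.45,0,0,0,0],[0,0.45,0,0,0,0]]]}}

```text
clock: 6.28
position: [0.5603, 0.2777, 0.1553]
orientation: [-0.014, 1.0, -0.002, -0.0]
contact_force: [-0.1, -6.2, 1.8]
finger_gap: 0.015
grasp_force: 90.0
```

Run:
```python
from h import *
b=ctrl.snapshot("scene");save("scene2",b);b=b[180:300,250:480];save("s2c",cv2.resize(b,None,fx=3.4,fy=3.4,interpolation=2))
```

```text
(no output)
```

View pics/s2c.png

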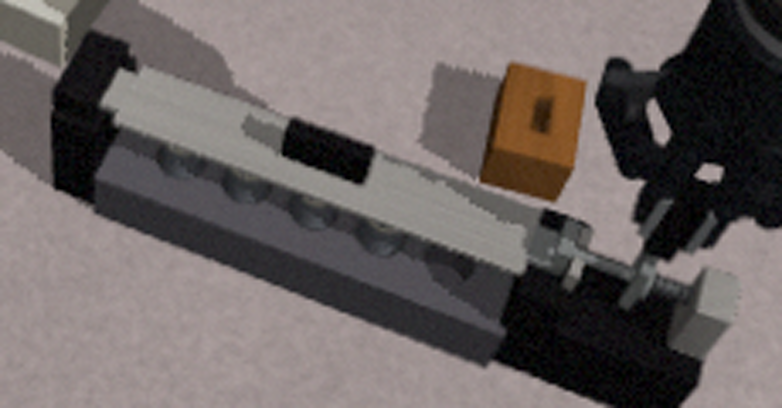

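Run:
```python
from h import *
yaw=np.radians(1.65);o=[.5635,.0983]
for z in(.092,.115):print(proj(cam("scene"),place([0,.137,z],o,yaw)))
for z in(.087,.107):print("plate end",proj(cam("scene"),place([[.022,.121,z],[-.022,.121,z]],o,yaw)))
a=cv2.imread("pics/scene0.png")[180:300,250:480];b=cv2.imread("pics/scene2.png")[180:300,250:480]
d=cv2.absdiff(a,b).sum(2);print([(k,d[:,k:k+10].mean().round(1)) for k in range(0,230,10)])
save("cmp",np.hstack([cv2.resize(x[50:110,110:230],None,fx=3.3,fy=5,interpolation=2) for x in(a,b)])[:,:,::-1])
```

```text
[[414.18443254 251.5095417 ]]
[[417.75489358 245.07732452]]
plate end [[402.03051621 259.17353681]
 [408.13888747 240.55355936]]
plate end [[404.88674207 253.73751472]
 [411.0198771  234.87708563]]
[(0, np.float64(15.4)), (10, np.float64(18.7)), (20, np.float64(32.4)), (30, np.float64(27.9)), (40, np.float64(32.6)), (50, np.float64(29.8)), (60, np.float64(25.1)), (70, np.float64(17.5)), (80, np.float64(15.5)), (90, np.float64(15.1)), (100, np.float64(21.1)), (110, np.float64(27.8)), (120, np.float64(24.2)), (130, np.float64(16.9)), (140, np.float64(20.6)), (150, np.float64(26.4)), (160, np.float64(62.8)), (170, np.float64(49.6)), (180, np.float64(136.7)), (190, np.float64(177.8)), (200, np.float64(216.0)), (210, np.float64(223.3)), (220, np.float64(216.4))]
```

View pics/cmp.png

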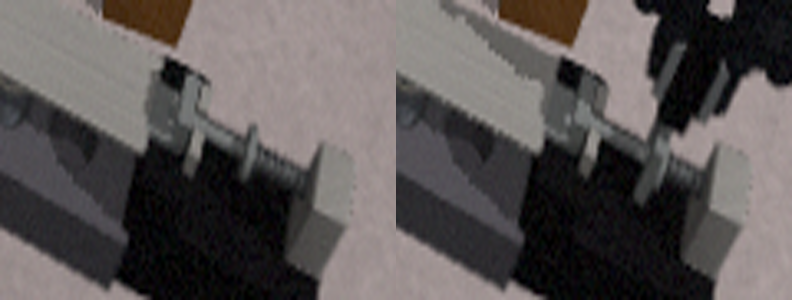

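Not sprung yet: the plate end is unchanged and the collar has moved only about 10–12 mm. I'll push further in small steps.

Create up.py:
```python
from h import *
import sys
a=cv2.imread("pics/scene0.png")[180:300,250:480];n=ctrl.snapshot("scene");save(sys.argv[1],n);b=n[180:300,250:480,::-1]
d=cv2.absdiff(a,b).sum(2);print("diff",[int(d[:,k:k+10].mean()) for k in range(100,180,10)])
```

```text
(no output)
```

Emit:
{"method": "move_tool", "body": {"motion": [[[0,0.1,0,0,0,0],[0,0.2,0,0,0,0],[0,0.2,0,0,0,0]]]}}

```text
clock: 6.58
position: [0.5602, 0.2795, 0.1553]
orientation: [-0.014, 1.0, -0.002, -0.0]
contact_force: [0.1, -4.8, 2.1]
finger_gap: 0.015
grasp_force: 89.9
```

```bash
python3 up.py s3
```

```text
diff [32, 32, 28, 21, 24, 34, 68, 41]
```

Emit:
{"method": "move_tool", "body": {"motion": [[[0,0.1,0,0,0,0],[0,0.2,0,0,0,0],[0,0.2,0,0,0,0]]]}}

```text
clock: 6.88
position: [0.5601, 0.2818, 0.1553]
orientation: [-0.014, 1.0, -0.002, -0.0]
contact_force: [0.5, -5.7, 1.5]
finger_gap: 0.0155
grasp_force: 89.9
```

```bash
python3 up.py s4
```

```text
diff [50, 38, 36, 27, 31, 43, 79, 34]
```

Run:
```python
import cv2,numpy as np
for n in("scene0","scene2","s3","s4"):
    a=cv2.imread(f"pics/{n}.png")[205:245,325:365].max(2)<45
    y,x=np.nonzero(a);print(n,len(x),x.mean()+325,y.mean()+205,x.min()+325,x.max()+325,y.min()+205,y.max()+205)
```

```text
scene0 320 344.86875 225.715625 328 359 215 244
scene2 307 345.0293159609121 225.29641693811075 328 359 215 244
s3 316 345.0601265822785 224.0854430379747 328 359 214 244
s4 324 345.23148148148147 222.20987654320987 327 359 212 244
```

The handle has risen about 3.5 px, which is roughly 10 mm at mid-length, so the eyed end has sprung up. I'll ease the bar back and lift out.

Converted, -0.023 m is -2.3, -0.018 m is -1.8.

Emit:
{"method": "move_tool", "body": {"motion": [[[0,-0.6,0,0,0,0],[0,-1.2,0,0,0,0],[0,-1.8,0,0,0,0],[0,-2.3,0,0,0,0],[0,-2.3,0,0,0,0]]]}}

```text
clock: 7.35
position: [0.5602, 0.2611, 0.1553]
orientation: [-0.014, 1.0, 0.001, -0.0]
contact_force: [0.2, -0.0, -0.4]
finger_gap: 0.0148
grasp_force: 89.5
```

Emit:
{"method": "move_tool", "body": {"motion": [[[0,0,-1,0,0,0],[0,0,-2.5,0,0,0],[0,0,-5,0,0,0],[0,0,-8,0,0,0],[0,0,-9,0,0,0]]]}}

```text
clock: 7.77
position: [0.5623, 0.2635, 0.2506]
orientation: [-0.015, 1.0, 0.003, 0.003]
contact_force: [0.2, 0.7, 0.2]
finger_gap: 0.0146
grasp_force: 89.5
```

Emit:
{"method": "move_tool", "body": {"motion": [[[0,0,0,0,0,0],[0,0,0,0,0,0],[0,0,0,0,0,0]]]}}

```text
clock: 8.02
position: [0.5593, 0.2614, 0.2438]
orientation: [-0.015, 1.0, -0.0, -0.001]
contact_force: [0.0, 0.0, -1.4]
finger_gap: 0.0153
grasp_force: 89.5
```

```bash
python3 up.py s5;python3 - <<'E'
from h import *
a=cv2.imread(f"pics/s5.png")[205:245,325:365].max(2)<45
y,x=np.nonzero(a);print(len(x),x.mean()+325,y.mean()+205)
print(delta([.4364,.2002,.235],np.radians(98.6)))
E
```

```text
diff [50, 35, 32, 25, 32, 44, 78, 24]
324 345.2561728395062 222.15123456790124
(array([ 0.1245, -0.0574,  0.0089]), array([-0.001, -0.003, -0.12 ]))
```

Emit:
{"method": "move_tool", "body": {"motion": [[[3,-1.4,0,0,0,-0.12],[6,-2.8,0,0,0,-0.24],[9,-4.2,0,0,0,-0.36],[12.45,-5.74,2,0,0,-0.48],[12.45,-5.74,5,0,0,-0.48]]]}}

```text
clock: 8.48
position: [0.4329, 0.1977, 0.1954]
orientation: [-0.075, 0.997, 0.001, -0.001]
contact_force: [-0.1, 0.7, -0.4]
finger_gap: 0.0149
grasp_force: 89.5
```

Emit:
{"method": "move_tool", "body": {"motion": [[[0,0,2,0,0,0],[0,0,4,0,0,0],[0,0,4,0,0,0],[0,0,4,0,0,0]]]}}

```text
clock: 8.82
position: [0.4363, 0.1996, 0.1539]
orientation: [-0.075, 0.997, -0.001, -0.002]
contact_force: [-0.6, -0.0, -0.4]
finger_gap: 0.0148
grasp_force: 89.4
```

Run:
```python
from h import *
print(delta([.4364,.2002,.087],np.radians(98.6)))
c=cam("wrist");b=ctrl.snapshot("wrist");save("w5",b)
s=ctrl.sense();F=s["position"]-[.002,-.0005,.077]
print("pred near prong tip corners",proj(c,place(np.array([[-.0115,3e-3,0],[-.0115,-3e-3,0],[-.0115,0,.027]])+[0,0,F[2]],F[:2],np.radians(8.6))).round(1))
print("pocket",proj(c,place(np.array([[-.0135,5e-3,.04],[-.0135,-5e-3,.04],[.0135,0,.04]]),[.4344,.2007],np.radians(8.6))).round(1))
print("stand",proj(c,place(np.array([[-.035,25e-3,.04],[-.035,-25e-3,.04],[.035,-.025,.04],[.035,.025,.04]]),[.4344,.2007],np.radians(8.6))).round(1))
b=b[150:270,190:370];save("w5c",cv2.resize(cv2.convertScaleAbs(b,alpha=1.4,beta=10),None,fx=4.4,fy=4.4,interpolation=2))
```

```text
(array([-0.0004,  0.0007,  0.0669]), array([-0.002, -0.004, -0.001]))
pred near prong tip corners [[287.9 208.5]
 [278.3 208.5]
 [283.6 222. ]]
pocket [[289.7 190.1]
 [275.9 190.2]
 [282.8 225.3]]
stand [[318.  160.6]
 [247.7 160.7]
 [250.2 251.9]
 [315.3 251.9]]
```

View pics/w5c.png

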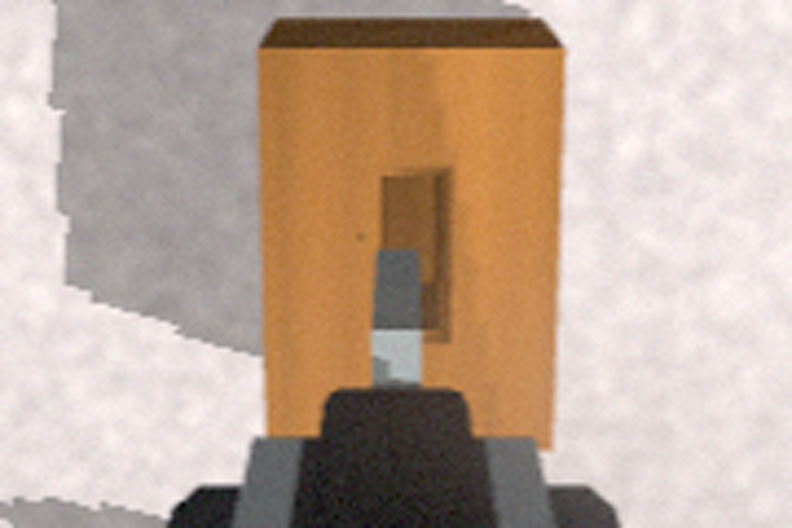

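The pocket centre is at about (284,207). The near prong tip is at (280.5,207), so I need about 2.2 mm in +y and 1 mm in +x.

Emit:
{"method": "move_tool", "body": {"motion": [[[-0.12,0.22,1,0,0,0],[-0.12,0.22,2,0,0,0],[-0.12,0.22,3,0,0,0],[-0.12,0.22,3,0,0,0]]]}}

```text
clock: 9.2
position: [0.4371, 0.202, 0.1232]
orientation: [-0.075, 0.997, -0.001, -0.002]
contact_force: [-0.3, -0.5, -0.5]
finger_gap: 0.0148
grasp_force: 89.5
```

Emit:
{"method": "move_tool", "body": {"motion": [[[0,0,0.8,0,0,0],[0,0,1.5,0,0,0],[0,0,1.5,0,0,0]]]}}

```text
clock: 9.45
position: [0.4403, 0.2037, 0.1123]
orientation: [-0.074, 0.997, 0.001, 0.002]
contact_force: [1.0, -0.2, -0.5]
finger_gap: 0.0147
grasp_force: 90.0
```

Run:
```python
from h import *
print(delta([.4364,.2012,.087],np.radians(98.6)))
```

```text
(array([ 0.0043, -0.0019,  0.0252]), array([ 0.002,  0.003, -0.001]))
```

Emit:
{"method": "move_tool", "body": {"motion": [[[0,0,0,0,0,0],[0,0,0,0,0,0]]]}}

```text
clock: 9.62
position: [0.4385, 0.2026, 0.1101]
orientation: [-0.075, 0.997, 0.0, 0.0]
contact_force: [0.3, -0.4, -0.6]
finger_gap: 0.0147
grasp_force: 90.0
```

Emit:
{"method": "move_tool", "body": {"motion": [[[0,0,0.8,0,0,0],[0,0,0.8,0,0,0],[0,0,0.8,0,0,0]]]}}

```text
clock: 9.87
position: [0.4377, 0.2022, 0.1013]
orientation: [-0.075, 0.997, -0.001, -0.001]
contact_force: [-0.8, -0.6, -0.7]
finger_gap: 0.0154
grasp_force: 90.0
```

Units first: shifts go in cm and turns go in units of 0.25 rad. So 0.0125 m is 1.25, 0.007 m is 0.7.

Emit:
{"method": "move_tool", "body": {"motion": [[[0,0,0.7,0,0,0],[0,0,1.25,0,0,0],[0,0,1.25,0,0,0],[0,0,1.25,0,0,0]]]}}

```text
clock: 10.2
position: [0.438, 0.2024, 0.0892]
orientation: [-0.075, 0.997, -0.0, -0.001]
contact_force: [0.1, 0.3, -0.7]
finger_gap: 0.0148
grasp_force: 90.0
```

Emit:
{"method": "move_tool", "body": {"motion": [[[0,0,0,0,0,0],[0,0,0,0,0,0],[0,0,0,0,0,0],[0,0,0,0,0,0]]], "finger_gap": 0.05}}

```text
clock: 10.53
position: [0.4387, 0.2028, 0.0901]
orientation: [-0.075, 0.997, 0.0, 0.0]
contact_force: [-0.2, -0.2, 0.2]
finger_gap: 0.05
grasp_force: 0.0
```

Emit:
{"method": "move_tool", "body": {"motion": [[[0,0,-3,0,0,0],[0,0,-6.5,0,0,0],[0,0,-10,0,0,0],[0,0,-14,0,0,0],[0,0,-16,0,0,0]]]}}

```text
clock: 10.95
position: [0.4403, 0.2034, 0.2547]
orientation: [-0.074, 0.997, 0.002, 0.003]
contact_force: [-0.1, 0.7, -0.4]
finger_gap: 0.0501
grasp_force: 0.0
```

Run:
```python
from h import *
s=ctrl.sense();print(s["joint_positions"].round(2))
c=cam("top");b=ctrl.snapshot("top");save("top2",b)
b=b[225:250,185:235].max(2)<45
y,x=np.nonzero(b);P=np.array([[x.min()+185,y.mean()+225],[x.max()+186,y.mean()+225],[x.mean()+185.5,y.mean()+225.5]]);print(P,y.min()+225,y.max()+225,unproj(c,P,.124))
a=cv2.imread("pics/top0.png")[225:250,185:235].max(2)<45
y,x=np.nonzero(a);P=np.array([[x.min()+185,y.mean()+225],[x.max()+186,y.mean()+225],[x.mean()+185.5,y.mean()+225.5]]);print(P,unproj(c,P,.113))
```

```text
[-0.81  0.09  0.31  1.92 -0.03  1.13  1.23]
[[195.         235.75735294]
 [220.         235.75735294]
 [207.98529412 236.25735294]] 233 238 [[0.5631309  0.12039019 0.124     ]
 [0.56394449 0.07349499 0.124     ]
 [0.56262251 0.09599323 0.124     ]]
[[194.         236.1294964 ]
 [221.         236.1294964 ]
 [207.05395683 236.6294964 ]] [[0.56283505 0.12370308 0.113     ]
 [0.56372458 0.0724438  0.113     ]
 [0.56232397 0.09887774 0.113     ]]
```

Run:
```python
from h import *
print(delta([.5628,.0967,.23],np.radians(1.65)))
```

```text
(array([-0.1033, -0.1245,  0.0276]), array([-0.003,  0.013, -1.451]))
```

Converted, -0.124 m is -12.4, -0.103 m is -10.3, 0.6 rad is 2.4.

Emit:
{"method": "move_tool", "body": {"motion": [[[-2,-2.5,0,0,0,0.48],[-4,-5,0,0,0,0.96],[-6,-7.5,0,0,0,1.44],[-8,-10,0,0,0,1.92],[-10.3,-12.4,2,0,0,2.4]]]}}

```text
clock: 11.42
position: [0.562, 0.0944, 0.2332]
orientation: [0.226, 0.974, 0.002, 0.003]
contact_force: [0.8, 0.4, 1.0]
finger_gap: 0.0502
grasp_force: 0.0
```

Emit:
{"method": "move_tool", "body": {"motion": [[[0,0,0,0,0,0.48],[0,0,0,0,0,0.96],[0,0,0,0,0,1.44],[0,0,0,0,0,1.92],[0,0,0,0,0,2.4]]]}}

```text
clock: 11.83
position: [0.5586, 0.0952, 0.2294]
orientation: [0.504, 0.864, -0.0, -0.0]
contact_force: [0.6, -1.0, -0.7]
finger_gap: 0.05
grasp_force: 0.0
```

Emit:
{"method": "move_tool", "body": {"motion": [[[0,0,0,0,0,0.48],[0,0,0,0,0,0.96],[0,0,0,0,0,1.44],[0,0,0,0,0,1.92],[0,0,0,0,0,1.96]]]}}

```text
clock: 12.25
position: [0.5585, 0.0954, 0.2294]
orientation: [0.697, 0.717, -0.0, -0.0]
contact_force: [-0.0, -0.2, -0.6]
finger_gap: 0.0498
grasp_force: 0.0
```

Run:
```python
from h import *
print(ctrl.sense()["joint_positions"].round(2),delta([.5628,.0967,.16],np.radians(1.65)))
```

```text
[-0.78  0.32  0.67  1.77 -0.22  1.13 -0.01] (array([0.0012, 0.0043, 0.0694]), array([-0.   ,  0.   , -0.001]))
```

Converted, 0.07 m is 7, 0.06 m is 6, 0.085 rad is 0.34.

Emit:
{"method": "move_tool", "body": {"motion": [[[0.1,0.4,2,0,0.08,0],[0.1,0.4,4,0,0.16,0],[0.1,0.4,6,0,0.34,0],[0.1,0.4,7,0,0.34,0],[0.1,0.4,7,0,0.34,0]]]}}

```text
clock: 12.67
position: [0.5609, 0.0955, 0.1574]
orientation: [0.696, 0.717, 0.027, -0.032]
contact_force: [-0.4, 0.0, -0.5]
finger_gap: 0.0503
grasp_force: 0.0
```

Emit:
{"method": "move_tool", "body": {"motion": [[[0,0,0,0,0,0],[0,0,0,0,0,0]]]}}

```text
clock: 12.83
position: [0.5636, 0.097, 0.1609]
orientation: [0.695, 0.718, 0.03, -0.03]
contact_force: [0.5, 0.3, -0.0]
finger_gap: 0.0499
grasp_force: 0.0
```

Run:
```python
from h import *
print(delta([.5628,.0967,.1155]),Rn.from_quat(ctrl.sense()["orientation"]).as_matrix().round(3).tolist())
save("w6",ctrl.snapshot("wrist"))
```

```text
(array([-0.0042, -0.0009,  0.0452]), None) [[-0.032, 1.0, -0.001], [0.996, 0.032, 0.085], [0.085, 0.002, -0.996]]
```

View pics/w6.png

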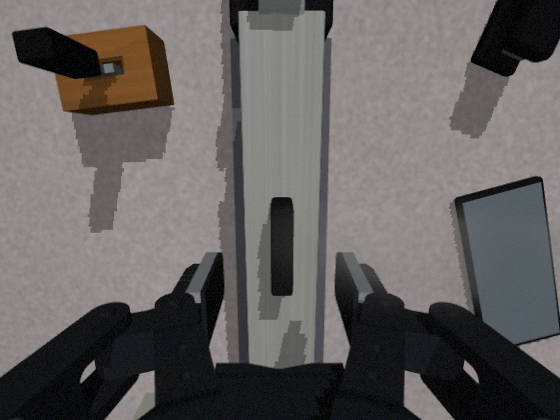

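The fork is back in its stand. The handle is at u≈282, v 200–297, centred between the fingers, so I'll descend and grasp.

Converted, 0.045 m is 4.5, 0.035 m is 3.5.

Emit:
{"method": "move_tool", "body": {"motion": [[[-0.1,-0.1,1.2,0,0,0],[-0.2,-0.1,2.4,0,0,0],[-0.3,-0.1,3.5,0,0,0],[-0.4,-0.1,4.5,0,0,0],[-0.4,-0.1,4.5,0,0,0]]]}}

```text
clock: 13.3
position: [0.5596, 0.0961, 0.1116]
orientation: [0.696, 0.717, 0.027, -0.032]
contact_force: [-0.4, 0.2, 0.5]
finger_gap: 0.0499
grasp_force: 0.0
```

Emit:
{"method": "move_tool", "body": {"motion": [[[0,0,0,0,0,0],[0,0,0,0,0,0]]]}}

```text
clock: 13.47
position: [0.562, 0.0961, 0.1146]
orientation: [0.696, 0.717, 0.03, -0.03]
contact_force: [0.3, -0.1, 0.3]
finger_gap: 0.0501
grasp_force: 0.0
```

Emit:
{"method": "move_tool", "body": {"motion": [[[0,0,0,0,0,0],[0,0,0,0,0,0],[0,0,0,0,0,0],[0,0,0,0,0,0],[0,0,0,0,0,0]]], "finger_gap": 0.002, "squeeze": 90}}

```text
clock: 13.88
position: [0.5623, 0.0963, 0.1154]
orientation: [0.696, 0.717, 0.03, -0.03]
contact_force: [0.0, -0.3, 2.9]
finger_gap: 0.0101
grasp_force: 87.8
```

Run:
```python
from h import *
print(delta([.5628-.0005,.0967+.0185,.1155]))
```

```text
(array([0.0188, 0.0006, 0.0015]), None)
```

Emit:
{"method": "move_tool", "body": {"motion": [[[0.4,0,0.03,0,0,0],[0.8,0,0.07,0,0,0],[1.2,0,0.1,0,0,0],[1.6,0,0.13,0,0,0],[1.95,0,0.16,0,0,0]]]}}

```text
clock: 14.3
position: [0.5608, 0.1168, 0.1145]
orientation: [0.696, 0.717, 0.03, -0.031]
contact_force: [-0.0, -1.8, 2.1]
finger_gap: 0.0105
grasp_force: 87.8
```

Emit:
{"method": "move_tool", "body": {"motion": [[[0,0,0,0,0,0],[0,0,0,0,0,0],[0,0,0,0,0,0]]]}}

```text
clock: 14.55
position: [0.5608, 0.1174, 0.1145]
orientation: [0.695, 0.717, 0.03, -0.031]
contact_force: [0.4, 1.4, 0.5]
finger_gap: 0.0103
grasp_force: 87.9
```

Emit:
{"method": "move_tool", "body": {"motion": [[[0.1,0,-1,0,0,0],[0.26,0,-3,0,0,0],[0.51,0,-6,0,-0.12,0],[0.85,0,-10,0,-0.24,0],[1.19,0,-14,0,-0.34,0]]]}}

```text
clock: 14.97
position: [0.5599, 0.115, 0.2561]
orientation: [0.697, 0.717, -0.002, 0.0]
contact_force: [0.4, 1.4, -2.0]
finger_gap: 0.0101
grasp_force: 87.9
```

Emit:
{"method": "move_tool", "body": {"motion": [[[0,0,0,0,0,0],[0,0,0,0,0,0],[0,0,0,0,0,0]]]}}

```text
clock: 15.22
position: [0.5603, 0.1156, 0.2547]
orientation: [0.696, 0.718, -0.001, -0.001]
contact_force: [-1.2, 0.5, -2.5]
finger_gap: 0.0102
grasp_force: 88.2
```

Run:
```python
from h import *
print(Rn.from_quat(ctrl.sense()["orientation"]).as_matrix().round(3).tolist(),delta([.6378,-.2607,.25],0))
a=ctrl.snapshot("top");b=ctrl.snapshot("scene");save("top3",a);save("scene3",b)
o=np.hstack([a[100:400,60:460],b[100:400,80:480]]);save("m3",o)
```

```text
[[-0.03, 1.0, -0.002], [1.0, 0.03, -0.0], [0.0, -0.002, -1.0]] (array([-0.3784,  0.0662,  0.0046]), array([-0.002,  0.   ,  0.03 ]))
```

View pics/m3.png

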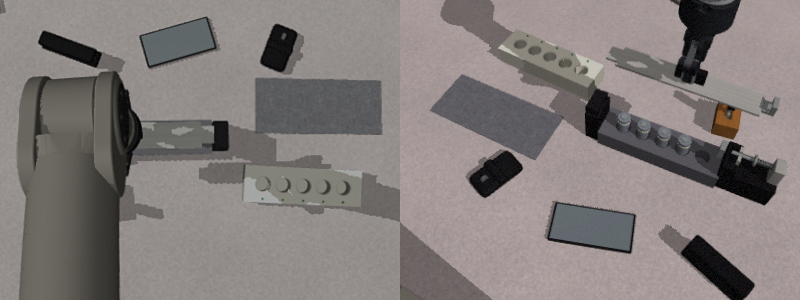

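The cover is in hand and level. Four cells stand in the wells at y = −84, −42, 0 and 42; the well at +84 is empty.

Converted, -0.19 m is -19, -0.152 m is -15.2, 0.03 rad is 0.12.

Emit:
{"method": "move_tool", "body": {"motion": [[[-3.8,0.66,0,0,0,0.024],[-7.6,1.32,0,0,0,0.048],[-11.4,2,0,0,0,0.072],[-15.2,2.65,0,0,0,0.096],[-19,3.3,0,0,0,0.12]]]}}

```text
clock: 15.73
position: [0.5988, -0.075, 0.2534]
orientation: [0.707, 0.707, -0.001, -0.001]
contact_force: [0.0, 0.5, -1.8]
finger_gap: 0.0106
grasp_force: 88.0
```

Run:
```python
from h import *
print(delta([.6378,-.2607,.10],0))
```

```text
(array([-0.1857,  0.0396,  0.1532]), array([-0.003, -0.   , -0.001]))
```

Emit:
{"method": "move_tool", "body": {"motion": [[[-3.8,0.7,0,0,0,0],[-7.6,1.4,0,0,0,0],[-11.4,2.1,0,0,0,0],[-15,2.8,0,0,0,0],[-18.6,3.6,1,0,0,0]]]}}

```text
clock: 16.15
position: [0.6357, -0.2619, 0.2449]
orientation: [0.708, 0.707, -0.0, 0.0]
contact_force: [1.7, -0.7, -0.6]
finger_gap: 0.0101
grasp_force: 88.0
```

Emit:
{"method": "move_tool", "body": {"motion": [[[0,0,3,0,0,0],[0,0,7,0,0,0],[0,0,11,0,0,0],[0,0,13.5,0,0,0],[0,0,13.5,0,0,0]]]}}

```text
clock: 16.57
position: [0.6302, -0.2564, 0.1012]
orientation: [0.707, 0.707, -0.003, -0.007]
contact_force: [-1.5, 1.5, -1.7]
finger_gap: 0.0101
grasp_force: 88.0
```

Emit:
{"method": "move_tool", "body": {"motion": [[[0,0,0,0,0,0],[0,0,0,0,0,0],[0,0,0,0,0,0]]]}}

```text
clock: 16.82
position: [0.6372, -0.2603, 0.1127]
orientation: [0.707, 0.707, 0.001, 0.002]
contact_force: [-0.1, 0.7, -1.4]
finger_gap: 0.0101
grasp_force: 88.0
```

Run:
```python
from h import *
print(delta([.6378,-.2607,.04],0))
```

```text
(array([-0.0003,  0.0003,  0.0727]), array([ 0.004,  0.002, -0.   ]))
```

Converted, 0.074 m is 7.4, 0.06 m is 6.

Emit:
{"method": "move_tool", "body": {"motion": [[[0,0,2,0,0,0],[0,0,4,0,0,0],[0,0,6,0,0,0],[0,0,7.4,0,0,0],[0,0,7.4,0,0,0]]]}}

```text
clock: 17.23
position: [0.6349, -0.2582, 0.0345]
orientation: [0.707, 0.707, -0.0, -0.002]
contact_force: [0.4, -0.3, -1.9]
finger_gap: 0.0103
grasp_force: 88.1
```

Emit:
{"method": "move_tool", "body": {"motion": [[[0,0,0.3,0,0,0],[0,0,0.6,0,0,0],[0,0,0.6,0,0,0]]]}}

```text
clock: 17.48
position: [0.6366, -0.2595, 0.0312]
orientation: [0.707, 0.707, 0.0, 0.001]
contact_force: [0.3, -0.0, -1.3]
finger_gap: 0.01
grasp_force: 88.1
```

Emit:
{"method": "move_tool", "body": {"motion": [[[0,0,0.3,0,0,0],[0,0,0.3,0,0,0],[0,0,0.3,0,0,0]]]}}

```text
clock: 17.73
position: [0.636, -0.2591, 0.0275]
orientation: [0.707, 0.707, 0.0, 0.0]
contact_force: [-0.4, -0.5, -1.7]
finger_gap: 0.0102
grasp_force: 88.1
```

Converted, 0.002 m is 0.2.

Emit:
{"method": "move_tool", "body": {"motion": [[[0,0,0.2,0,0,0],[0,0,0.2,0,0,0],[0,0,0.2,0,0,0]]]}}

```text
clock: 17.98
position: [0.6358, -0.2591, 0.0251]
orientation: [0.707, 0.707, 0.0, -0.0]
contact_force: [0.1, 0.3, -2.0]
finger_gap: 0.0099
grasp_force: 88.1
```

Emit:
{"method": "move_tool", "body": {"motion": [[[0,0,0.15,0,0,0],[0,0,0.15,0,0,0],[0,0,0.15,0,0,0]]]}}

```text
clock: 18.23
position: [0.636, -0.2591, 0.0249]
orientation: [0.707, 0.707, 0.0, -0.0]
contact_force: [-1.9, 1.6, 4.9]
finger_gap: 0.0104
grasp_force: 89.1
```

Emit:
{"method": "move_tool", "body": {"motion": [[[0,0,0.15,0,0,0],[0,0,0.15,0,0,0],[0,0,0.15,0,0,0]]]}}

```text
clock: 18.48
position: [0.636, -0.2591, 0.0249]
orientation: [0.707, 0.707, 0.001, -0.0]
contact_force: [-4.9, 3.7, 13.9]
finger_gap: 0.01
grasp_force: 90.2
```

Emit:
{"method": "move_tool", "body": {"motion": [[[0,0,0,0,0,0],[0,0,0,0,0,0],[0,0,0,0,0,0],[0,0,0,0,0,0]]], "finger_gap": 0.05}}

```text
clock: 18.82
position: [0.6359, -0.2591, 0.0219]
orientation: [0.707, 0.707, 0.0, -0.0]
contact_force: [0.5, -0.5, -0.8]
finger_gap: 0.05
grasp_force: 0.0
```

Emit:
{"method": "move_tool", "body": {"motion": [[[0,0,-3,0,0,0],[0,0,-6.5,0,0,0],[0,0,-10,0,0,0],[0,0,-14,0,0,0],[0,0,-16,0,0,0]]]}}

```text
clock: 19.23
position: [0.6375, -0.2606, 0.1871]
orientation: [0.707, 0.707, 0.001, 0.003]
contact_force: [0.6, -0.4, 0.9]
finger_gap: 0.0501
grasp_force: 0.0
```

Run:
```python
from h import *
print(delta([.566,.0143,.18],np.radians(1.65)))
```

```text
(array([ 0.2749, -0.0716,  0.006 ]), array([ 0.006,  0.003, -0.029]))
```

Emit:
{"method": "move_tool", "body": {"motion": [[[3.8,-1,0,0,0,-0.024],[7.6,-2,0,0,0,-0.048],[11.5,-3,0,0,0,-0.072],[15.4,-4,0,0,0,-0.096],[19.3,-5,0,0,0,-0.116]]]}}

```text
clock: 19.65
position: [0.5851, -0.0645, 0.182]
orientation: [0.697, 0.717, 0.0, -0.0]
contact_force: [-0.1, 0.6, 0.0]
finger_gap: 0.0498
grasp_force: 0.0
```

Emit:
{"method": "move_tool", "body": {"motion": [[[4,-1,0,0,0,0],[8,-2,0,0,0,0],[8,-2,0,0,0,0],[8,-2,0,0,0,0],[8,-2,0,0,0,0]]]}}

```text
clock: 20.07
position: [0.5636, 0.0128, 0.1823]
orientation: [0.697, 0.717, -0.0, 0.0]
contact_force: [0.3, -1.2, -0.6]
finger_gap: 0.0502
grasp_force: 0.0
```

Run:
```python
from h import *
print(delta([.566,.0143,.18],np.radians(1.65)))
c=cam("wrist");b=ctrl.snapshot("wrist");save("w7",b);save("top4",ctrl.snapshot("top"))
P=proj(c,place([[0,y,.077] for y in(-.084,-.042,0,.042)],[.5635,.0983],np.radians(1.65)));print(P.round(1))
g=cv2.cvtColor(b,cv2.COLOR_RGB2GRAY)
for u,v in P[:2].astype(int):print(g[v-30:v+31:3,u-33:u+34:3])
```

```text
(array([0.0015, 0.0024, 0.0023]), array([0.   , 0.001, 0.001]))
[[284.1 207.3]
 [284.3 147.8]
 [284.5  82.3]
 [284.8  10.2]]
[[ 82  83  82  55  55  53  58  55  58  55  39  46  44  53  68  82  80  84
   82  83  83  82  83]
 [ 82  85  72  52  59  53  52  54  45  39  36  42  42  43  46  69  82  82
   85  83  86  85  83]
 [ 84  83  71  54  54  54  53  42  46  39  38  45  38  38  81  32  62  82
   80  83  85  82  82]
 [ 80  82  56  59  54  55  41  42  44  72 110 135 126  88  75  72  54  75
   83  83  81  85  85]
 [ 83  85  56  58  55  46  50  51 127  75  76  75  80  81 159  80  56  63
   85  82  82  82  82]
 [ 79  85  57  57  55  40  47 121  68 112 112 112 112 111 114 103  77  53
   84  83  80  83  84]
 [ 83  84  75  53  54  33 118 104 111 111 112 110 112 115 111 112  98  50
   83  8
[... 2711 characters left out ...]
 84  83  82  85  83]
 [ 83  83  81  82  68  55  53 111 111 113 108 107 107 107 109 110  82  83
   80  82  81  84  84]
 [ 83  82  82  83  59  57  56  56 110 110 111 109 109 109 107  90  84  84
   84  81  84  84  85]
 [ 85  85  84  83  58  60  60  53  50  70  97 108 111  65  59  83  83  83
   81  83  83  83  83]
 [ 84  86  81  55  56  53  57  56  57  54  55  55  57  55  51  81  83  83
   83  80  84  82  84]
 [ 81  83  84  58  54  59  56  56  57  57  54  56  54  56  57  85  83  79
   84  83  82  85  81]
 [ 83  84  83  56  56  57  55  54  52  53  54  55  56  54  70  80  81  83
   83  81  83  82  82]
 [ 82  83  82  55  55  53  58  55  58  55  39  46  44  53  68  82  80  84
   82  83  83  82  83]]
```

Add to h.py:
```python
def fitcirc(c,g,xy0,z,r,sign,span=.012):
    "grid search of a horizontal circle: brightness step across its rim"
    th=np.linspace(0,2*np.pi,72,endpoint=False);ring=np.c_[np.cos(th),np.sin(th),0*th]
    g=cv2.GaussianBlur(g.astype(np.float32),(0,0),.7)
    def sc(q):
        v=[]
        for k in(r-.0013,r+.0013):
            p=proj(c,np.r_[q,z]+ring*k).astype(np.float32)
            v.append(cv2.remap(g,p[:,0].copy(),p[:,1].copy(),1).ravel())
        return sign*np.clip(v[0]-v[1],-40,40).mean()
    q=np.array(xy0,float)
    for st in(.002,.0005,.0002):
        n=int(span/st) if st==.002 else 5
        L=[q+[i*st,j*st] for i in range(-n,n+1) for j in range(-n,n+1)]
        q=L[int(np.argmax([sc(a) for a in L]))]
    return q,sc(q)
def look(pts,z,r,sign,span=.012,cn="wrist"):
    c=cam(cn);b=ctrl.snapshot(cn);g=cv2.cvtColor(b,cv2.COLOR_RGB2GRAY)
    return [fitcirc(c,g,p,z,r,sign,span) for p in pts]
```

Run:
```python
from h import *
C=place([[0,y,.077] for y in(-.084,-.042,0,.042,.084)],[.5635,.0983],np.radians(1.65))[:,:2];print(C[:4])
s=ctrl.sense();print(s["position"],np.abs(s["qvel"]).max())
for q in look(C[:3],.077,.013,1,.006):print("cell",q)
s=ctrl.sense();print(s["position"])
H=place([[0,y,.045] for y in(-.084,-.042,0,.042,.084)],[.4688,-.2143],np.radians(-2.65))[:,:2]
for q in look(H,.045,.0145,-1,.006,"top"):print("hole",q)
b=cv2.imread("pics/top4.png");m=(b.min(2)>120)[240:330,280:450];y,x=np.nonzero(m);print(x.mean()+280,y.mean()+240)
```

```text
[[0.56591869 0.01433483]
 [0.56470935 0.05631741]
 [0.5635     0.0983    ]
 [0.56229065 0.14028259]]
[0.56379966 0.01100842 0.18235775] 0.010359589988207508
cell (array([0.56641869, 0.01683483]), np.float32(32.252586))
cell (array([0.56470935, 0.05761741]), np.float32(37.220352))
cell (array([0.5632, 0.0978]), np.float32(37.32757))
[0.56379686 0.01089125 0.18232446]
hole (array([ 0.46441628, -0.29851017]), np.float32(17.084002))
hole (array([ 0.46705814, -0.25675509]), np.float32(16.734497))
hole (array([ 0.469, -0.216]), np.float32(10.169445))
hole (array([ 0.46994186, -0.17394491]), np.float32(16.5757))
hole (array([ 0.47268372, -0.12968983]), np.float32(20.769264))
358.97926117952045 292.00594080794986
```

Run:
```python
from h import *
print(delta([.5660,.0158,.061],np.radians(1.65)))
```

```text
(array([0.0048, 0.0023, 0.1213]), array([ 0.   ,  0.001, -0.003]))
```

Emit:
{"method": "move_tool", "body": {"motion": [[[0.5,0.23,2,0,0,0],[0.5,0.23,5,0,0,0],[0.5,0.23,8,0,0,0],[0.5,0.23,10.5,0,0,0],[0.5,0.23,12,0,0,0]]]}}

```text
clock: 20.68
position: [0.5641, 0.0168, 0.0594]
orientation: [0.698, 0.716, -0.002, -0.001]
contact_force: [-0.3, 0.3, 0.4]
finger_gap: 0.0497
grasp_force: 0.0
```

Emit:
{"method": "move_tool", "body": {"motion": [[[0,0,0,0,0,0],[0,0,0,0,0,0],[0,0,0,0,0,0]]]}}

```text
clock: 20.93
position: [0.5668, 0.0173, 0.0633]
orientation: [0.697, 0.717, 0.001, 0.001]
contact_force: [-0.4, 1.0, 1.0]
finger_gap: 0.05
grasp_force: 0.0
```

Emit:
{"method": "move_tool", "body": {"motion": [[[0,0,0,0,0,0],[0,0,0,0,0,0],[0,0,0,0,0,0],[0,0,0,0,0,0],[0,0,0,0,0,0]]], "finger_gap": 0.015, "squeeze": 40}}

```text
clock: 21.35
position: [0.5668, 0.0182, 0.0636]
orientation: [0.697, 0.717, 0.001, 0.001]
contact_force: [-0.6, -0.3, 6.2]
finger_gap: 0.025
grasp_force: 39.2
```

Converted, -0.02 m is -2, -0.12 m is -12.

Emit:
{"method": "move_tool", "body": {"motion": [[[0,0,-2,0,0,0],[0,0,-5,0,0,0],[0,0,-8,0,0,0],[0,0,-11,0,0,0],[0,0,-12,0,0,0]]]}}

```text
clock: 21.77
position: [0.5679, 0.0181, 0.1864]
orientation: [0.697, 0.717, 0.003, 0.002]
contact_force: [0.6, 0.3, -0.9]
finger_gap: 0.0246
grasp_force: 41.3
```

Run:
```python
from h import *
print(delta([.465,-.32,.165],np.radians(-2.65)))
```

```text
(array([-0.335 , -0.1128,  0.0202]), array([ 0.007, -0.001,  0.075]))
```

Emit:
{"method": "move_tool", "body": {"motion": [[[-3.6,-1.2,0,0,0,0.06],[-7.2,-2.4,0,0,0,0.12],[-10.8,-3.6,0,0,0,0.18],[-14.4,-4.8,0,0,0,0.24],[-18,-6,0,0,0,0.3]]]}}

```text
clock: 22.18
position: [0.5097, -0.1644, 0.1816]
orientation: [0.723, 0.691, 0.0, -0.001]
contact_force: [0.5, -0.3, -0.5]
finger_gap: 0.0246
grasp_force: 41.3
```

Emit:
{"method": "move_tool", "body": {"motion": [[[-3.7,-1.05,0,0,0,0],[-7.5,-2.1,0,0,0,0],[-11.2,-3.1,0,0,0,0],[-14,-3.9,1,0,0,0],[-14.3,-4.1,2,0,0,0]]]}}

```text
clock: 22.6
position: [0.4599, -0.3112, 0.1625]
orientation: [0.726, 0.687, -0.002, 0.002]
contact_force: [-0.6, -0.0, -0.3]
finger_gap: 0.0247
grasp_force: 41.2
```

Emit:
{"method": "move_tool", "body": {"motion": [[[0,0,0,0,0,0],[0,0,0,0,0,0],[0,0,0,0,0,0]]]}}

```text
clock: 22.85
position: [0.4643, -0.3025, 0.1618]
orientation: [0.722, 0.692, 0.0, -0.001]
contact_force: [-0.5, -0.2, -1.1]
finger_gap: 0.0246
grasp_force: 41.2
```

Run:
```python
from h import *
print(delta([.465,-.32,.165],np.radians(-2.65)))
H=place([[0,y,.045] for y in(-.084,-.042,0,.042,.084)],[.4688,-.2143],np.radians(-2.65))[:,:2]
c=cam("wrist");print(proj(c,np.c_[H,[.045]*5]).round(0).tolist())
for q in look(H[:3],.045,.0145,-1,.008):print(q)
save("w8",ctrl.snapshot("wrist"))
for q in look(H,.045,.0145,-1,.006,"top"):print("top",q)
```

```text
(array([-0.0175,  0.0014, -0.0032]), array([-0.   , -0.001,  0.003]))
[[281.0, 200.0], [281.0, 142.0], [282.0, 80.0], [282.0, 11.0], [282.0, -65.0]]
(array([ 0.46491628, -0.29951017]), np.float32(34.15397))
(array([ 0.46685814, -0.25775509]), np.float32(37.363968))
(array([ 0.4686, -0.2173]), np.float32(39.98148))
top (array([ 0.46541628, -0.29671017]), np.float32(21.67431))
top (array([ 0.46715814, -0.25545509]), np.float32(23.701603))
top (array([ 0.4691, -0.2133]), np.float32(23.77578))
top (array([ 0.47094186, -0.17164491]), np.float32(23.416344))
top (array([ 0.47268372, -0.12988983]), np.float32(22.72958))
```

Run:
```python
from h import *
b=cv2.imread("pics/w8.png");g=cv2.cvtColor(b,cv2.COLOR_BGR2GRAY)
c=cam("wrist");p=ctrl.sense()["position"];print(p)
R=Rn.from_quat(ctrl.sense()["orientation"]).as_matrix()
for off in(-.003,-.002,0,.002):print(off,proj(c,p+R@[.013+off,0,.0516]).round(1),"centre",proj(c,p+R@[off,0,.0516]).round(1))
print("widthL/R",proj(c,[p+R@[0,-.013,.0516],p+R@[0,.013,.0516]]).round(1))
for v in range(150,262,3):print(v,g[v,236:330:4])
```

```text
[ 0.46463484 -0.30287264  0.16244814]
-0.003 [[281.1 219. ]] centre [[281.1 240.9]]
-0.002 [[281.1 217.3]] centre [[281.1 239.2]]
0 [[281.2 213.8]] centre [[281.1 235.9]]
0.002 [[281.2 210.3]] centre [[281.1 232.6]]
widthL/R [[258.  235.9]
 [304.2 235.9]]
150 [161 114 162 161 163 162 139  72 118 118 118 119 118 117 116 117  72 151
 162 162 159 161 162 162]
153 [160 160 164 161 162 161 147  78 117 117 118 116 119 114 120  85 114 160
 160 162 160 162 162 162]
156 [159 163 164 161 161 163 161 115  81 119 116 115 116 118 115  63 154 161
 162 161 160 161 158 161]
159 [159 164 161 163 161 163 158 155 110  68 117 116 114 104  58 108 157 162
 163 163 161 162 162 161]
162 [161 160 163 163 163 163 163 162 149 118 120 123 120 114  98 162 162 164
 159 163 161 160 161 162]
165 [162 163 161 162 162 161 164 162 164 161 121 121 118 124 161 158 163 160
 161 161 164 162 164 163]
168 [161 160 162 162 161 160 162 162 160 161 162 162 160 162 162 162 162 160
 162 161 163 162 164 160]
171 [162 162 165 163 164 161 161 163 162 160 163 161 162 158 164 162 161 161
 163 160 164 159 160 161]
174 [163 162 163 159
[... 2369 characters left out ...]
 160 135  57  67  69  72  73  77  74  77  80  76  71 156
 156 155 153 154 156 153]
246 [159 159 161 162 159 122  57  64  69  71  73  76  78  74  78  77  74 130
 157 154 154 152 155 154]
249 [159 158 158 159 159  62  57  64  67  72  79  75  75  74  75  71  71 120
 157 153 152 153 151 152]
252 [ 87  85  86  26  76  44  55  67  70  70  77  74  76  74  75  74  71  68
  41  77  94  92 126 134]
255 [ 83  88  86  23  67  48  55  65  68  69  71  73  73  75  76  73  70  60
  47  66  91  94 117 133]
258 [ 86  84  88  23  68  54  61  63  68  72  70  73  74  74  68  74  69  62
  41  50  91  92  90 135]
261 [ 83  84  68  19  67  57  63  67  69 107 118 122 125  81  72  72  68  44
  37  48  90  92  90  55]
```

The held cell's lower rim sits about 4–5 mm toward −y of the TCP, and the hole is at y≈−0.299. A shift of +8.8 mm along tool x is needed.

Converted, 0.0088 m is 0.88, 0.0005 m is 0.05.

Emit:
{"method": "move_tool", "body": {"motion": [[[0.88,0.05,1.5,0,0,0],[0.88,0.05,3,0,0,0],[0.88,0.05,4.5,0,0,0],[0.88,0.05,5.8,0,0,0],[0.88,0.05,6,0,0,0]]]}}

```text
clock: 23.42
position: [0.4636, -0.2938, 0.1002]
orientation: [0.723, 0.691, -0.0, -0.002]
contact_force: [0.5, 1.3, -0.4]
finger_gap: 0.0246
grasp_force: 41.2
```

Emit:
{"method": "move_tool", "body": {"motion": [[[0,0,0,0,0,0],[0,0,0,0,0,0],[0,0,0,0,0,0]]]}}

```text
clock: 23.67
position: [0.465, -0.2961, 0.1031]
orientation: [0.723, 0.691, 0.0, 0.001]
contact_force: [-0.4, 0.5, -1.3]
finger_gap: 0.0243
grasp_force: 41.2
```

Run:
```python
from h import *
print(ctrl.sense()["qvel"].round(3).max(),delta([.465,-.2942,.0666],np.radians(-2.65)))
```

```text
0.001 (array([ 0.0019, -0.0001,  0.0365]), array([0.002, 0.001, 0.   ]))
```

Converted, 0.0019 m is 0.19, 0.01 m is 1.

Emit:
{"method": "move_tool", "body": {"motion": [[[0.19,0,0,0,0,0],[0.19,0,0,0,0,0],[0.19,0,0.5,0,0,0],[0.19,0,1,0,0,0],[0.19,0,1,0,0,0]]]}}

```text
clock: 24.08
position: [0.4661, -0.2961, 0.0947]
orientation: [0.723, 0.69, 0.001, 0.003]
contact_force: [-1.6, 0.4, 15.2]
finger_gap: 0.0248
grasp_force: 43.9
```

Emit:
{"method": "move_tool", "body": {"motion": [[[0,0,0,0,0,0],[0,0,0,0,0,0]]]}}

```text
clock: 24.25
position: [0.4661, -0.296, 0.0948]
orientation: [0.723, 0.69, 0.001, 0.003]
contact_force: [-1.2, -1.2, 15.0]
finger_gap: 0.0243
grasp_force: 43.8
```

Emit:
{"method": "move_tool", "body": {"motion": [[[0,0,-0.5,0,0,0],[0,0,-0.9,0,0,0],[0,0,-0.9,0,0,0],[0,0,-0.9,0,0,0]]]}}

```text
clock: 24.58
position: [0.4643, -0.2933, 0.1009]
orientation: [0.723, 0.691, 0.0, -0.0]
contact_force: [-0.6, 1.0, -1.3]
finger_gap: 0.0243
grasp_force: 42.0
```

Run:
```python
from h import *
p=ctrl.sense()["position"];print(p,delta([.465,-.2942,.0666],np.radians(-2.65)))
H=place([[0,y,.045] for y in(-.084,-.042,0,.042,.084)],[.4688,-.2143],np.radians(-2.65))[:,:2]
for q in look(H[1:3],.045,.0145,-1,.008):print(q)
b=ctrl.snapshot("wrist");save("w9",b);g=cv2.cvtColor(b,cv2.COLOR_RGB2GRAY)
c=cam("wrist");R=Rn.from_quat(ctrl.sense()["orientation"]).as_matrix()
print("rim0",proj(c,[[H[0,0],H[0,1]+d,.045] for d in(.0145,-.0145,0)]))
for off in(-.005,-.003,0):print(off,proj(c,p+R@[.013+off,0,.0516]).round(1))
for v in range(180,236,2):print(v,g[v,250:320:3])
```

```text
[ 0.46426399 -0.29332621  0.10088426] (array([-0.0009,  0.0008,  0.0343]), array([-0.   , -0.   ,  0.001]))
(array([ 0.46685814, -0.25795509]), np.float32(37.4561))
(array([ 0.4686, -0.2168]), np.float32(40.0))
rim0 [[281.89510193 217.68653805]
 [284.06933517 264.49296983]
 [283.00453911 241.56647783]]
-0.005 [[281.5 222.8]]
-0.003 [[281.5 219.3]]
0 [[281.5 214.2]]
180 [156 156 134  80  51  98 112 112 112 115 112 111 111 112 113 112 110  81
  55  59 141 150 157 156]
182 [158 156 137  99  91  56 112 113 112 115 111 112 111 111 110 113 110  54
  59  63 140 154 158 154]
184 [156 154 142 131  94 100  72 115 115 112 114 112 112 112 113 114  58  53
  58 103 144 157 154 155]
186 [157 155 151 145  92 101 108  69 110 114 113 108 114 113 113  74  59  73
  60 131 147 155 158 157]
188 [158 159 154 145 110 103 110 116  58  98 111 113 113  85  60  59  58  88
  82 150 151 154 159 157]
190 [153 157 155 150 147 105 109 114 118 117 115 117  60  8
[... 1609 characters left out ...]
 154 155 138  66  73  71  76  75  75  95  96 132 157 154
 152 154 154 156 151 154]
224 [156 154 153 154 153 135  65  71  71  72  72  73  78  74  84  99 102 154
 154 153 156 154 152 155]
226 [154 155 154 156 134  63  67  69  70  75  69  78  75  74  75 100 102 116
 157 153 153 155 155 154]
228 [156 155 154 154  59  66  66  71  74  73  75  73  78  75  74  71 110 108
 128 154 155 153 153 153]
230 [155 156 154 127  56  64  69  71  71  74  74  76  74  73  72  72  86 111
 106 153 156 153 152 152]
232 [154 157 155  65  59  63  66  72  72  74  71  75  76  76  76  72  73 112
 111 125 153 153 152 151]
234 [155 156 156  54  62  63  70  69  72  76  75  76  76  74  73  73  71 111
  88 112 154 152 154 152]
```

Converted, 0.0028 m is 0.28.

Emit:
{"method": "move_tool", "body": {"motion": [[[0,0.28,0,0,0,0],[0,0.28,0,0,0,0],[0,0.28,0,0,0,0]]]}}

```text
clock: 24.93
position: [0.4674, -0.2936, 0.1009]
orientation: [0.723, 0.691, -0.0, -0.0]
contact_force: [0.5, 0.2, -1.2]
finger_gap: 0.0246
grasp_force: 42.0
```

Create peek.py:
```python
from h import *
import sys
# rim comparison of held cell (dark side ~75) and hole (~112) on white (~155)
b=ctrl.snapshot("wrist");g=cv2.cvtColor(cv2.GaussianBlur(b,(3,3),0),cv2.COLOR_RGB2GRAY)
v0=int(sys.argv[1]) if len(sys.argv)>1 else 216
print(ctrl.sense()["position"])
for v in range(v0,v0+20,2):
    r=g[v,240:330].astype(int);w=np.nonzero(r<135)[0];d=np.nonzero(r<88)[0]
    print(v,"nonwhite",(w.min()+240,w.max()+240) if len(w) else None,"cell",(d.min()+240,d.max()+240) if len(d) else None)
```

```bash
python3 peek.py
```

```text
[ 0.46721834 -0.29367927  0.10095857]
216 nonwhite None cell None
218 nonwhite None cell None
220 nonwhite (np.int64(269), np.int64(285)) cell None
222 nonwhite (np.int64(264), np.int64(291)) cell (np.int64(268), np.int64(287))
224 nonwhite (np.int64(261), np.int64(294)) cell (np.int64(265), np.int64(291))
226 nonwhite (np.int64(259), np.int64(297)) cell (np.int64(262), np.int64(294))
228 nonwhite (np.int64(257), np.int64(298)) cell (np.int64(260), np.int64(296))
230 nonwhite (np.int64(255), np.int64(300)) cell (np.int64(259), np.int64(298))
232 nonwhite (np.int64(254), np.int64(301)) cell (np.int64(259), np.int64(299))
234 nonwhite (np.int64(253), np.int64(303)) cell (np.int64(256), np.int64(299))
```

Converted, 0.004 m is 0.4, -0.0018 m is -0.18.

Emit:
{"method": "move_tool", "body": {"motion": [[[-0.18,0,0,0,0,0],[-0.18,0,0,0,0,0],[-0.18,0,0.4,0,0,0],[-0.18,0,0.8,0,0,0],[-0.18,0,1,0,0,0]]]}}

```text
clock: 25.4
position: [0.4677, -0.298, 0.0937]
orientation: [0.723, 0.69, 0.0, 0.001]
contact_force: [-3.8, -0.9, 24.0]
finger_gap: 0.0252
grasp_force: 45.3
```

Emit:
{"method": "move_tool", "body": {"motion": [[[0,0,0.2,0,0,0],[0,0,0.2,0,0,0],[0,0,0.2,0,0,0]]]}}

```text
clock: 25.65
position: [0.4674, -0.2988, 0.0903]
orientation: [0.724, 0.69, -0.001, 0.003]
contact_force: [-0.7, -4.9, 1.1]
finger_gap: 0.0245
grasp_force: 43.6
```

Emit:
{"method": "move_tool", "body": {"motion": [[[0,0,0.3,0,0,0],[0,0,0.6,0,0,0],[0,0,0.6,0,0,0]]]}}

```text
clock: 25.9
position: [0.467, -0.2983, 0.0831]
orientation: [0.724, 0.69, -0.001, 0.002]
contact_force: [-0.1, -5.4, -1.2]
finger_gap: 0.0247
grasp_force: 43.5
```

Emit:
{"method": "move_tool", "body": {"motion": [[[0,0,0.3,0,0,0],[0,0,0.6,0,0,0],[0,0,0.6,0,0,0]]]}}

```text
clock: 26.15
position: [0.4669, -0.298, 0.0769]
orientation: [0.724, 0.69, -0.001, 0.002]
contact_force: [0.7, -4.0, -1.7]
finger_gap: 0.0249
grasp_force: 43.4
```

Emit:
{"method": "move_tool", "body": {"motion": [[[-0.1,0,0.3,0,0,0],[-0.1,0,0.6,0,0,0],[-0.1,0,0.8,0,0,0],[-0.1,0,0.8,0,0,0]]]}}

```text
clock: 26.48
position: [0.467, -0.2979, 0.0687]
orientation: [0.723, 0.69, -0.001, 0.001]
contact_force: [-0.2, -5.3, -2.3]
finger_gap: 0.0247
grasp_force: 43.5
```

Emit:
{"method": "move_tool", "body": {"motion": [[[0,0,0.15,0,0,0],[0,0,0.3,0,0,0],[0,0,0.3,0,0,0]]]}}

```text
clock: 26.73
position: [0.467, -0.2979, 0.0659]
orientation: [0.723, 0.691, -0.001, 0.001]
contact_force: [-0.2, -5.5, 0.4]
finger_gap: 0.0247
grasp_force: 43.6
```

Units first: shifts go in cm and turns go in units of 0.25 rad. So 0.0015 m is 0.15.

Emit:
{"method": "move_tool", "body": {"motion": [[[0,0,0.15,0,0,0],[0,0,0.15,0,0,0],[0,0,0.15,0,0,0]]]}}

```text
clock: 26.98
position: [0.4671, -0.2979, 0.0653]
orientation: [0.723, 0.691, -0.0, 0.001]
contact_force: [-1.6, -3.2, 7.6]
finger_gap: 0.0244
grasp_force: 44.6
```

Emit:
{"method": "move_tool", "body": {"motion": [[[0,0,0,0,0,0],[0,0,0,0,0,0],[0,0,0,0,0,0],[0,0,0,0,0,0]]], "finger_gap": 0.045}}

```text
clock: 27.32
position: [0.467, -0.2951, 0.0639]
orientation: [0.723, 0.691, 0.0, -0.001]
contact_force: [0.3, -0.1, -0.2]
finger_gap: 0.0447
grasp_force: 0.0
```

Emit:
{"method": "move_tool", "body": {"motion": [[[0,0,-3,0,0,0],[0,0,-6,0,0,0],[0,0,-9,0,0,0],[0,0,-12,0,0,0],[0,0,-12,0,0,0]]]}}

```text
clock: 27.73
position: [0.47, -0.2984, 0.1899]
orientation: [0.723, 0.691, 0.002, 0.004]
contact_force: [1.0, -0.2, 0.7]
finger_gap: 0.0449
grasp_force: 0.0
```

Run:
```python
from h import *
H=place([[0,y,.045] for y in(-.084,-.042,0,.042,.084)],[.4688,-.2143],np.radians(-2.65))[:,:2]
print(ctrl.sense()["position"])
print("cell",look([H[0]],.080,.013,1,.008),look([H[0]],.080,.013,-1,.008))
for q in look(H[1:4],.045,.0145,-1,.008):print(q)
for q in look(H[1:],.045,.0145,-1,.008,"top"):print("top",q)
print(delta([.5647,.0563-.005,.185],np.radians(1.65)))
```

```text
[ 0.47001329 -0.29843165  0.1899004 ]
cell [(array([ 0.47601628, -0.30521017]), np.float32(1.4828783))] [(array([ 0.46511628, -0.28901017]), np.float32(25.851904))]
(array([ 0.46705814, -0.25695509]), np.float32(36.085606))
(array([ 0.469 , -0.2165]), np.float32(39.989944))
(array([ 0.47074186, -0.17454491]), np.float32(38.871784))
top (array([ 0.46715814, -0.25455509]), np.float32(23.19675))
top (array([ 0.4691, -0.2126]), np.float32(23.299814))
top (array([ 0.47094186, -0.17084491]), np.float32(22.680777))
top (array([ 0.47268372, -0.12888983]), np.float32(22.438131))
(array([ 0.3509,  0.0823, -0.0011]), array([-0.002, -0.002, -0.074]))
```

Converted, 0.195 m is 19.5, 0.156 m is 15.6, -0.074 rad is -0.296.

Emit:
{"method": "move_tool", "body": {"motion": [[[3.9,0.9,0,0,0,-0.06],[7.8,1.8,0,0,0,-0.12],[11.7,2.7,0,0,0,-0.18],[15.6,3.65,0,0,0,-0.24],[19.5,4.57,0,0,0,-0.296]]]}}

```text
clock: 28.35
position: [0.5207, -0.1016, 0.1831]
orientation: [0.697, 0.717, -0.001, -0.001]
contact_force: [1.3, -1.3, -0.2]
finger_gap: 0.0451
grasp_force: 0.0
```

Emit:
{"method": "move_tool", "body": {"motion": [[[3.8,0.6,0,0,0,0],[7.7,1.2,0,0,0,0],[11.5,1.9,0,0,0,0],[14.5,2.2,0,0,0,0],[15.5,2.4,0,0,0,0]]]}}

```text
clock: 28.77
position: [0.5402, 0.0587, 0.1826]
orientation: [0.694, 0.72, -0.001, -0.002]
contact_force: [0.9, 0.6, -0.2]
finger_gap: 0.0452
grasp_force: 0.0
```

Emit:
{"method": "move_tool", "body": {"motion": [[[0,0,0,0,0,0],[0,0,0,0,0,0],[0,0,0,0,0,0]]]}}

```text
clock: 29.02
position: [0.5407, 0.0492, 0.1841]
orientation: [0.698, 0.716, -0.001, 0.0]
contact_force: [0.8, -0.2, -0.3]
finger_gap: 0.0448
grasp_force: 0.0
```

Run:
```python
from h import *
C=place([[0,y,.077] for y in(-.042,0,.042)],[.5635,.0983],np.radians(1.65))[:,:2]
q=look(C[:2],.077,.013,1,.006);print(C[:2],q)
print(delta(np.r_[q[0][0],.062],np.radians(1.65)))
```

```text
[[0.56470935 0.05631741]
 [0.5635     0.0983    ]] [(array([0.56420935, 0.05861741]), np.float32(31.906345)), (array([0.5625, 0.0988]), np.float32(35.683052))]
(array([0.0092, 0.0237, 0.1223]), array([-0.001,  0.001, -0.005]))
```

Converted, 0.07 m is 7, 0.05 m is 5, -0.005 rad is -0.02.

Emit:
{"method": "move_tool", "body": {"motion": [[[0.9,2.35,1,0,0,-0.02],[0.9,2.35,3,0,0,-0.02],[0.9,2.35,5,0,0,-0.02],[0.9,2.35,7,0,0,-0.02],[0.9,2.35,7,0,0,-0.02]]]}}

```text
clock: 29.48
position: [0.5616, 0.059, 0.1113]
orientation: [0.697, 0.718, -0.003, -0.002]
contact_force: [0.4, -0.5, -0.1]
finger_gap: 0.0449
grasp_force: 0.0
```

Emit:
{"method": "move_tool", "body": {"motion": [[[0,0,0,0,0,0],[0,0,0,0,0,0],[0,0,0,0,0,0]]]}}

```text
clock: 29.73
position: [0.5656, 0.0607, 0.1162]
orientation: [0.696, 0.718, 0.001, 0.001]
contact_force: [-0.3, -0.0, -1.1]
finger_gap: 0.0451
grasp_force: 0.0
```

Run:
```python
from h import *
print(delta([.5643,.0586,.062],np.radians(1.65)))
```

```text
(array([-0.0021, -0.0015,  0.0542]), array([ 0.003, -0.001,  0.003]))
```

Emit:
{"method": "move_tool", "body": {"motion": [[[-0.2,-0.15,1.4,0,0,0],[-0.2,-0.15,2.8,0,0,0],[-0.2,-0.15,4.2,0,0,0],[-0.2,-0.15,5.3,0,0,0],[-0.2,-0.15,5.3,0,0,0]]]}}

```text
clock: 30.15
position: [0.5622, 0.0594, 0.0606]
orientation: [0.695, 0.719, -0.001, -0.001]
contact_force: [-0.8, -0.6, 0.3]
finger_gap: 0.0453
grasp_force: 0.0
```

Emit:
{"method": "move_tool", "body": {"motion": [[[0,0,0,0,0,0],[0,0,0,0,0,0],[0,0,0,0,0,0]]]}}

```text
clock: 30.4
position: [0.564, 0.0594, 0.0627]
orientation: [0.695, 0.719, 0.001, 0.001]
contact_force: [-0.1, -0.2, 0.3]
finger_gap: 0.0447
grasp_force: 0.0
```

Emit:
{"method": "move_tool", "body": {"motion": [[[0,0,0,0,0,0],[0,0,0,0,0,0],[0,0,0,0,0,0],[0,0,0,0,0,0]]], "finger_gap": 0.015, "squeeze": 40}}

```text
clock: 30.73
position: [0.5639, 0.0594, 0.0624]
orientation: [0.695, 0.719, 0.001, 0.0]
contact_force: [1.2, -0.1, 4.1]
finger_gap: 0.0251
grasp_force: 38.9
```

Emit:
{"method": "move_tool", "body": {"motion": [[[0,0,-2,0,0,0],[0,0,-5,0,0,0],[0,0,-8,0,0,0],[0,0,-11,0,0,0],[0,0,-12,0,0,0]]]}}

```text
clock: 31.15
position: [0.5652, 0.0591, 0.1856]
orientation: [0.695, 0.719, 0.003, 0.002]
contact_force: [1.2, 0.7, -0.3]
finger_gap: 0.0248
grasp_force: 40.5
```

Run:
```python
from h import *
print(delta([.467,-.275,.165],np.radians(-2.65)))
```

```text
(array([-0.3307, -0.1091,  0.0195]), array([ 0.006, -0.002,  0.079]))
```

Converted, -0.18 m is -18, -0.144 m is -14.4, 0.079 rad is 0.316.

Emit:
{"method": "move_tool", "body": {"motion": [[[-3.6,-1.2,0,0,0,0.064],[-7.2,-2.4,0,0,0,0.128],[-10.8,-3.6,0,0,0,0.192],[-14.4,-4.8,0,0,0,0.256],[-18,-6,0,0,0,0.316]]]}}

```text
clock: 31.57
position: [0.5075, -0.1237, 0.1809]
orientation: [0.723, 0.691, -0.0, -0.001]
contact_force: [1.0, -0.9, -0.8]
finger_gap: 0.0249
grasp_force: 40.5
```

Emit:
{"method": "move_tool", "body": {"motion": [[[-3.7,-1,0,0,0,0],[-7.5,-2,0,0,0,0],[-11.2,-3,0,0,0,0],[-14,-3.6,1,0,0,0],[-14.7,-3.7,2,0,0,0]]]}}

```text
clock: 31.98
position: [0.4622, -0.2737, 0.1617]
orientation: [0.726, 0.688, -0.001, 0.001]
contact_force: [0.7, 0.7, -0.6]
finger_gap: 0.0249
grasp_force: 40.5
```

Emit:
{"method": "move_tool", "body": {"motion": [[[0,0,0,0,0,0],[0,0,0,0,0,0],[0,0,0,0,0,0]]]}}

```text
clock: 32.23
position: [0.4659, -0.2661, 0.1613]
orientation: [0.722, 0.691, 0.0, -0.001]
contact_force: [-0.5, -0.0, -0.6]
finger_gap: 0.0247
grasp_force: 40.5
```

Create hov.py:
```python
from h import *
import sys
k=int(sys.argv[1]);off=float(sys.argv[2])
H=place([[0,y,.045] for y in(-.084,-.042,0,.042,.084)],[.4688,-.2143],np.radians(-2.65))[:,:2]
q=look(H[k:k+3],.045,.0145,-1,.03);p=ctrl.sense()["position"]
print(p.round(4),[(a.round(4),round(float(s),1)) for a,s in q])
print("to above",delta([q[0][0][0]+.0015,q[0][0][1]-off,.100],np.radians(-2.65)))
```

```bash
python3 hov.py 1 -.0008
```

```text
[ 0.4662 -0.266   0.1616] [(array([ 0.4669, -0.2571]), 36.4), (array([ 0.4688, -0.215 ]), 38.9), (array([ 0.4705, -0.1743]), 39.9)]
to above (array([0.0098, 0.0017, 0.0616]), array([ 0.   , -0.001,  0.003]))
```

Emit:
{"method": "move_tool", "body": {"motion": [[[0.98,0.17,1.5,0,0,0],[0.98,0.17,3,0,0,0],[0.98,0.17,4.5,0,0,0],[0.98,0.17,5.8,0,0,0],[0.98,0.17,5.8,0,0,0]]]}}

```text
clock: 32.7
position: [0.4668, -0.2557, 0.1016]
orientation: [0.722, 0.692, -0.001, -0.002]
contact_force: [-0.2, 1.3, -1.4]
finger_gap: 0.0248
grasp_force: 40.5
```

Emit:
{"method": "move_tool", "body": {"motion": [[[0,0,0,0,0,0],[0,0,0,0,0,0],[0,0,0,0,0,0],[0,0,0,0,0,0]]]}}

```text
clock: 33.03
position: [0.4681, -0.2583, 0.1045]
orientation: [0.723, 0.691, 0.0, 0.001]
contact_force: [-0.8, 0.1, -0.6]
finger_gap: 0.0249
grasp_force: 40.5
```

Run:
```python
from h import *
print(delta([.4684,-.2563,.090],np.radians(-2.65)))
```

```bash
python3 peek.py 214
```

```text
(array([0.002 , 0.0001, 0.0145]), array([0.002, 0.   , 0.   ]))
[ 0.46805144 -0.25825167  0.10439281]
214 nonwhite (np.int64(258), np.int64(300)) cell None
216 nonwhite (np.int64(256), np.int64(301)) cell None
218 nonwhite (np.int64(255), np.int64(303)) cell None
220 nonwhite (np.int64(254), np.int64(304)) cell None
222 nonwhite (np.int64(253), np.int64(304)) cell (np.int64(256), np.int64(300))
224 nonwhite (np.int64(252), np.int64(305)) cell (np.int64(256), np.int64(301))
226 nonwhite (np.int64(252), np.int64(305)) cell (np.int64(255), np.int64(302))
228 nonwhite (np.int64(252), np.int64(305)) cell (np.int64(255), np.int64(302))
230 nonwhite (np.int64(252), np.int64(306)) cell (np.int64(255), np.int64(302))
232 nonwhite (np.int64(252), np.int64(305)) cell (np.int64(256), np.int64(302))
```

Emit:
{"method": "move_tool", "body": {"motion": [[[0.15,0,0,0,0,0],[0.15,0,0,0,0,0],[0.15,0,0,0,0,0]]]}}

```text
clock: 33.33
position: [0.4677, -0.2564, 0.1038]
orientation: [0.723, 0.691, 0.0, 0.0]
contact_force: [-0.0, -0.1, 0.4]
finger_gap: 0.0248
grasp_force: 40.5
```

Emit:
{"method": "move_tool", "body": {"motion": [[[0,0,0.5,0,0,0],[0,0,1,0,0,0],[0,0,1.5,0,0,0],[0,0,1.5,0,0,0]]]}}

```text
clock: 33.67
position: [0.4667, -0.2559, 0.0873]
orientation: [0.723, 0.691, -0.0, -0.001]
contact_force: [-0.3, 0.8, -1.1]
finger_gap: 0.0246
grasp_force: 40.5
```

Converted, 0.019 m is 1.9, 0.015 m is 1.5.

Emit:
{"method": "move_tool", "body": {"motion": [[[0,0,0.5,0,0,0],[0,0,1,0,0,0],[0,0,1.5,0,0,0],[0,0,1.9,0,0,0],[0,0,1.9,0,0,0]]]}}

```text
clock: 34.08
position: [0.467, -0.2562, 0.0686]
orientation: [0.723, 0.691, -0.0, -0.001]
contact_force: [-0.5, -0.4, -0.0]
finger_gap: 0.0244
grasp_force: 40.5
```

Emit:
{"method": "move_tool", "body": {"motion": [[[0,0,0.1,0,0,0],[0,0,0.25,0,0,0],[0,0,0.35,0,0,0],[0,0,0.35,0,0,0]]]}}

```text
clock: 34.42
position: [0.4676, -0.2564, 0.0661]
orientation: [0.723, 0.691, 0.0, -0.0]
contact_force: [-0.1, 1.0, -1.0]
finger_gap: 0.0248
grasp_force: 40.4
```

Converted, 0.0015 m is 0.15.

Emit:
{"method": "move_tool", "body": {"motion": [[[0,0,0.15,0,0,0],[0,0,0.15,0,0,0],[0,0,0.15,0,0,0]]]}}

```text
clock: 34.67
position: [0.4682, -0.2566, 0.0651]
orientation: [0.723, 0.691, 0.0, 0.0]
contact_force: [-0.0, 1.3, 2.4]
finger_gap: 0.025
grasp_force: 39.3
```

Emit:
{"method": "move_tool", "body": {"motion": [[[0,0,0,0,0,0],[0,0,0,0,0,0],[0,0,0,0,0,0],[0,0,0,0,0,0]]], "finger_gap": 0.045}}

```text
clock: 35.0
position: [0.4675, -0.2566, 0.0646]
orientation: [0.723, 0.691, -0.0, 0.0]
contact_force: [-0.1, -0.1, -0.3]
finger_gap: 0.0447
grasp_force: 0.0
```

Emit:
{"method": "move_tool", "body": {"motion": [[[0,0,-3,0,0,0],[0,0,-6,0,0,0],[0,0,-9,0,0,0],[0,0,-12,0,0,0],[0,0,-12,0,0,0]]]}}

```text
clock: 35.42
position: [0.4707, -0.2589, 0.1901]
orientation: [0.723, 0.691, 0.002, 0.005]
contact_force: [0.6, -1.0, 0.4]
finger_gap: 0.0447
grasp_force: 0.0
```

Run:
```python
from h import *
print(delta([.563,.0985,.185],np.radians(1.65)))
```

```text
(array([0.3614, 0.0756, 0.0048]), array([ 0.01 ,  0.003, -0.075]))
```

Converted, 0.195 m is 19.5, 0.041 m is 4.1, -0.075 rad is -0.3.

Emit:
{"method": "move_tool", "body": {"motion": [[[3.9,0.82,0,0,0,-0.06],[7.8,1.64,0,0,0,-0.12],[11.7,2.46,0,0,0,-0.18],[15.6,3.3,0,0,0,-0.24],[19.5,4.1,0,0,0,-0.3]]]}}

```text
clock: 35.83
position: [0.5175, -0.0617, 0.1845]
orientation: [0.697, 0.717, 0.0, -0.0]
contact_force: [0.6, -0.6, 0.1]
finger_gap: 0.0449
grasp_force: 0.0
```

Emit:
{"method": "move_tool", "body": {"motion": [[[3.8,1,0,0,0,0],[7.7,2,0,0,0,0],[11.5,3,0,0,0,0],[14.5,4,0,0,0,0],[16,4.6,0,0,0,0]]]}}

```text
clock: 36.25
position: [0.5591, 0.1036, 0.184]
orientation: [0.694, 0.72, 0.001, -0.001]
contact_force: [-0.3, 0.3, -0.9]
finger_gap: 0.0452
grasp_force: 0.0
```

Emit:
{"method": "move_tool", "body": {"motion": [[[0,0,0,0,0,0],[0,0,0,0,0,0],[0,0,0,0,0,0],[0,0,0,0,0,0]]]}}

```text
clock: 36.58
position: [0.5585, 0.095, 0.1847]
orientation: [0.698, 0.716, -0.0, 0.0]
contact_force: [-0.8, 0.4, 0.4]
finger_gap: 0.0454
grasp_force: 0.0
```

Create cell.py:
```python
from h import *
import sys
C=place([[0,float(sys.argv[1]),.077]],[.5635,.0983],np.radians(1.65))[:,:2]
q=look(C,.077,.013,1,.006);print(ctrl.sense()["position"].round(4),C,q)
print(delta(np.r_[q[0][0]+[.0005,0],.110],np.radians(1.65)))
```

```bash
python3 cell.py 0
```

```text
[0.5586 0.0953 0.1848] [[0.5635 0.0983]] [(array([0.5635, 0.1006]), np.float32(32.857063))]
(array([0.0052, 0.0056, 0.0748]), array([-0.   ,  0.   , -0.003]))
```

Converted, 0.075 m is 7.5, 0.06 m is 6, -0.003 rad is -0.012.

Emit:
{"method": "move_tool", "body": {"motion": [[[0.5,0.55,2,0,0,-0.012],[0.5,0.55,4,0,0,-0.012],[0.5,0.55,6,0,0,-0.012],[0.5,0.55,7.5,0,0,-0.012],[0.5,0.55,7.5,0,0,-0.012]]]}}

```text
clock: 37.05
position: [0.5617, 0.1012, 0.1069]
orientation: [0.696, 0.718, -0.003, -0.001]
contact_force: [-0.4, 0.1, 0.3]
finger_gap: 0.0451
grasp_force: 0.0
```

Emit:
{"method": "move_tool", "body": {"motion": [[[0,0,0,0,0,0],[0,0,0,0,0,0],[0,0,0,0,0,0]]]}}

```text
clock: 37.3
position: [0.5652, 0.1025, 0.1111]
orientation: [0.696, 0.718, 0.001, 0.001]
contact_force: [1.1, -0.1, 0.6]
finger_gap: 0.0451
grasp_force: 0.0
```

Run:
```python
from h import *
print(delta([.564,.1006,.062],np.radians(1.65)))
```

```text
(array([-0.0019, -0.0014,  0.0491]), array([ 0.003, -0.001,  0.003]))
```

Emit:
{"method": "move_tool", "body": {"motion": [[[-0.24,-0.14,1.4,0,0,0],[-0.24,-0.14,2.8,0,0,0],[-0.24,-0.14,4.2,0,0,0],[-0.24,-0.14,4.9,0,0,0],[-0.24,-0.14,4.9,0,0,0]]]}}

```text
clock: 37.72
position: [0.5623, 0.1004, 0.0601]
orientation: [0.696, 0.718, -0.001, -0.0]
contact_force: [-0.6, -0.6, -0.2]
finger_gap: 0.045
grasp_force: 0.0
```

Emit:
{"method": "move_tool", "body": {"motion": [[[0,0,0,0,0,0],[0,0,0,0,0,0],[0,0,0,0,0,0]]]}}

```text
clock: 37.97
position: [0.5637, 0.1005, 0.0618]
orientation: [0.696, 0.718, 0.001, 0.0]
contact_force: [0.8, 0.5, 0.3]
finger_gap: 0.0449
grasp_force: 0.0
```

Emit:
{"method": "move_tool", "body": {"motion": [[[0,0,0,0,0,0],[0,0,0,0,0,0],[0,0,0,0,0,0],[0,0,0,0,0,0]]], "finger_gap": 0.015, "squeeze": 40}}

```text
clock: 38.3
position: [0.5634, 0.1005, 0.0614]
orientation: [0.696, 0.718, 0.001, 0.0]
contact_force: [0.1, 0.2, 4.8]
finger_gap: 0.025
grasp_force: 39.0
```

Emit:
{"method": "move_tool", "body": {"motion": [[[0,0,-2,0,0,0],[0,0,-5,0,0,0],[0,0,-8,0,0,0],[0,0,-11,0,0,0],[0,0,-12,0,0,0]]]}}

```text
clock: 38.72
position: [0.5651, 0.1003, 0.1846]
orientation: [0.696, 0.718, 0.003, 0.002]
contact_force: [-0.4, 0.1, -0.5]
finger_gap: 0.0249
grasp_force: 41.5
```

Run:
```python
from h import *
print(delta([.469,-.23,.165],np.radians(-2.65)))
```

```text
(array([-0.3271, -0.1066,  0.0184]), array([ 0.006, -0.002,  0.078]))
```

Converted, -0.18 m is -18, -0.144 m is -14.4, 0.078 rad is 0.312.

Emit:
{"method": "move_tool", "body": {"motion": [[[-3.6,-1.2,0,0,0,0.064],[-7.2,-2.4,0,0,0,0.128],[-10.8,-3.6,0,0,0,0.192],[-14.4,-4.8,0,0,0,0.256],[-18,-6,0,0,0,0.312]]]}}

```text
clock: 39.13
position: [0.5072, -0.0826, 0.1797]
orientation: [0.723, 0.691, -0.0, -0.001]
contact_force: [1.1, 0.6, -1.0]
finger_gap: 0.025
grasp_force: 41.4
```

Emit:
{"method": "move_tool", "body": {"motion": [[[-3.7,-1,0,0,0,0],[-7.5,-2,0,0,0,0],[-11.2,-2.8,0,0,0,0],[-14,-3.4,1,0,0,0],[-14.7,-3.6,2,0,0,0]]]}}

```text
clock: 39.55
position: [0.4633, -0.2325, 0.1606]
orientation: [0.726, 0.688, -0.001, 0.001]
contact_force: [-0.5, -0.1, -1.5]
finger_gap: 0.0247
grasp_force: 41.4
```

Emit:
{"method": "move_tool", "body": {"motion": [[[0,0,0,0,0,0],[0,0,0,0,0,0],[0,0,0,0,0,0]]]}}

```text
clock: 39.8
position: [0.4665, -0.2251, 0.1603]
orientation: [0.722, 0.691, 0.0, -0.001]
contact_force: [0.2, 0.6, -0.8]
finger_gap: 0.0248
grasp_force: 41.4
```

```bash
python3 hov.py 2 0
```

```text
[ 0.4668 -0.225   0.1607] [(array([ 0.4446, -0.1875]), 36.9), (array([ 0.4462, -0.146 ]), 38.8), (array([ 0.4462, -0.1459]), 38.8)]
to above (array([ 0.0365, -0.0224,  0.0607]), array([ 0.   , -0.001,  0.003]))
```

The charger has been knocked aside. I'll re-measure it from the top camera.

Run:
```python
from h import *
b=ctrl.snapshot("top");save("top5",b);save("w10",ctrl.snapshot("wrist"))
o=np.zeros((420,800,3),np.uint8)
o[:,:420]=cv2.resize(b[230:340,290:400],(420,420),interpolation=2);o[:285,420:]=cv2.resize(cv2.imread("pics/w10.png")[:,:,::-1],(380,285));save("m5",o)
```

```text
(no output)
```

View pics/m5.png

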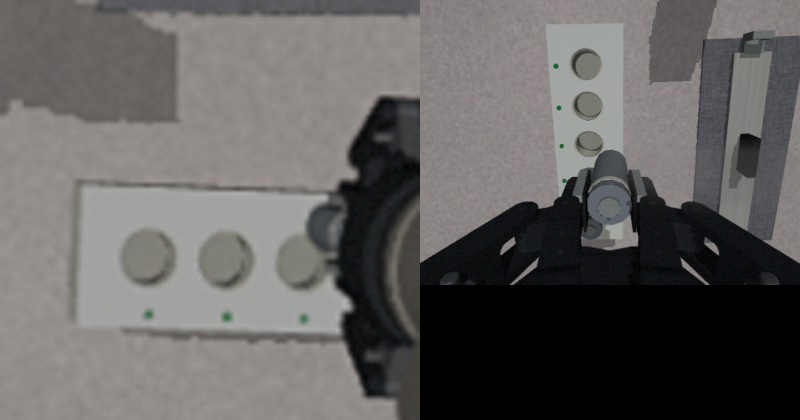

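The charger slid about 24 mm toward −x and 12 mm toward −y. Three holes are still empty, hole2 is near (0.443, −0.229), and both placed cells moved with it. The cover lies handle up on the mat.

```bash
sed -i 's/\[.4688,-.2143\],np.radians(-2.65)/[.443,-.2290],np.radians(-2.3)/' hov.py; sed -i 's/,\.03)/,.008)/;s/-2.65/-2.3/' hov.py
```

Emit:
{"method": "move_tool", "body": {"motion": [[[-1.1,-1.2,0,0,0,0],[-2.2,-2.4,0,0,0,0],[-2.2,-2.4,0,0,0,0],[-2.2,-2.4,0,0,0,0],[-2.2,-2.4,0,0,0,0]]]}}

```text
clock: 40.37
position: [0.4407, -0.2477, 0.1608]
orientation: [0.724, 0.69, 0.0, 0.0]
contact_force: [1.2, 0.6, -0.2]
finger_gap: 0.0247
grasp_force: 41.4
```

```bash
python3 hov.py 2 0
```

```text
[ 0.4411 -0.2474  0.1608] [(array([ 0.4427, -0.2292]), 36.2), (array([ 0.444 , -0.1877]), 40.0), (array([ 0.4452, -0.1466]), 39.7)]
to above (array([0.0183, 0.0022, 0.0608]), array([ 0.001, -0.   , -0.006]))
```

Emit:
{"method": "move_tool", "body": {"motion": [[[1.85,0.22,1.5,0,0,0],[1.85,0.22,3,0,0,0],[1.85,0.22,4.5,0,0,0],[1.85,0.22,5.7,0,0,0],[1.85,0.22,5.7,0,0,0]]]}}

```text
clock: 40.83
position: [0.4428, -0.228, 0.1015]
orientation: [0.723, 0.691, -0.001, -0.002]
contact_force: [-0.6, -0.1, -0.5]
finger_gap: 0.0248
grasp_force: 41.4
```

Emit:
{"method": "move_tool", "body": {"motion": [[[0,0,0,0,0,0],[0,0,0,0,0,0],[0,0,0,0,0,0],[0,0,0,0,0,0]]]}}

```text
clock: 41.17
position: [0.4447, -0.2295, 0.1044]
orientation: [0.723, 0.691, 0.001, 0.001]
contact_force: [1.0, 0.5, -0.4]
finger_gap: 0.0249
grasp_force: 41.4
```

Run:
```python
from h import *
print(delta([.4440,-.2290,.0855],np.radians(-2.65)))
```

```bash
python3 peek.py 214
```

```text
(array([ 0.0005, -0.0007,  0.0189]), array([0.002, 0.   , 0.   ]))
[ 0.44452552 -0.22933183  0.10429678]
214 nonwhite (np.int64(258), np.int64(297)) cell None
216 nonwhite (np.int64(256), np.int64(299)) cell None
218 nonwhite (np.int64(255), np.int64(301)) cell None
220 nonwhite (np.int64(254), np.int64(302)) cell None
222 nonwhite (np.int64(253), np.int64(303)) cell (np.int64(256), np.int64(288))
224 nonwhite (np.int64(252), np.int64(304)) cell (np.int64(255), np.int64(300))
226 nonwhite (np.int64(251), np.int64(304)) cell (np.int64(254), np.int64(300))
228 nonwhite (np.int64(251), np.int64(305)) cell (np.int64(254), np.int64(301))
230 nonwhite (np.int64(251), np.int64(305)) cell (np.int64(254), np.int64(301))
232 nonwhite (np.int64(251), np.int64(305)) cell (np.int64(254), np.int64(301))
```

Same picture as the last successful fit, so I'll lower.

Emit:
{"method": "move_tool", "body": {"motion": [[[0.04,0,0.5,0,0,0],[0.04,0,1,0,0,0],[0.04,0,1.5,0,0,0],[0.04,0,1.8,0,0,0],[0.04,0,1.8,0,0,0]]]}}

```text
clock: 41.63
position: [0.4434, -0.2284, 0.0847]
orientation: [0.723, 0.691, -0.0, -0.001]
contact_force: [-0.2, 0.9, -1.4]
finger_gap: 0.0247
grasp_force: 41.4
```

Emit:
{"method": "move_tool", "body": {"motion": [[[0,0,0.2,0,0,0],[0,0,0.2,0,0,0]]]}}

```text
clock: 41.8
position: [0.4439, -0.2287, 0.0834]
orientation: [0.723, 0.691, -0.0, -0.0]
contact_force: [0.4, 0.1, -1.8]
finger_gap: 0.0249
grasp_force: 41.4
```

Emit:
{"method": "move_tool", "body": {"motion": [[[0,0,0.5,0,0,0],[0,0,1,0,0,0],[0,0,1.5,0,0,0],[0,0,1.75,0,0,0],[0,0,1.75,0,0,0]]]}}

```text
clock: 42.22
position: [0.4435, -0.2285, 0.0654]
orientation: [0.723, 0.691, -0.0, -0.001]
contact_force: [0.2, 0.4, -0.9]
finger_gap: 0.025
grasp_force: 41.5
```

Emit:
{"method": "move_tool", "body": {"motion": [[[0,0,0.1,0,0,0],[0,0,0.2,0,0,0],[0,0,0.2,0,0,0]]]}}

```text
clock: 42.47
position: [0.4443, -0.2289, 0.0645]
orientation: [0.723, 0.691, 0.0, 0.0]
contact_force: [-0.1, 0.1, 1.2]
finger_gap: 0.0246
grasp_force: 41.3
```

Converted, 0.001 m is 0.1.

Emit:
{"method": "move_tool", "body": {"motion": [[[0,0,0.1,0,0,0],[0,0,0.1,0,0,0]]]}}

```text
clock: 42.63
position: [0.4444, -0.229, 0.0643]
orientation: [0.723, 0.691, 0.001, -0.0]
contact_force: [-1.8, 1.6, 9.5]
finger_gap: 0.0248
grasp_force: 41.9
```

Emit:
{"method": "move_tool", "body": {"motion": [[[0,0,0,0,0,0],[0,0,0,0,0,0],[0,0,0,0,0,0],[0,0,0,0,0,0]]], "finger_gap": 0.045}}

```text
clock: 42.97
position: [0.4441, -0.2286, 0.0631]
orientation: [0.723, 0.691, 0.0, -0.0]
contact_force: [-0.2, 0.5, 0.4]
finger_gap: 0.0447
grasp_force: 0.0
```

Emit:
{"method": "move_tool", "body": {"motion": [[[0,0,-3,0,0,0],[0,0,-6,0,0,0],[0,0,-9,0,0,0],[0,0,-12,0,0,0],[0,0,-12,0,0,0]]]}}

```text
clock: 43.38
position: [0.4473, -0.2308, 0.1882]
orientation: [0.723, 0.691, 0.003, 0.004]
contact_force: [0.6, -0.3, -0.5]
finger_gap: 0.0454
grasp_force: 0.0
```

Run:
```python
from h import *
print(delta([.5623,.1403,.185],np.radians(1.65)))
```

```text
(array([0.376 , 0.0977, 0.0034]), array([ 0.01 ,  0.002, -0.075]))
```

Emit:
{"method": "move_tool", "body": {"motion": [[[3.9,1.02,0,0,0,-0.06],[7.8,2.04,0,0,0,-0.12],[11.7,3.06,0,0,0,-0.18],[15.6,4.1,0,0,0,-0.24],[19.5,5.1,0,0,0,-0.3]]]}}

```text
clock: 43.8
position: [0.5041, -0.0342, 0.1829]
orientation: [0.697, 0.718, 0.0, -0.0]
contact_force: [1.2, 0.5, 0.4]
finger_gap: 0.0452
grasp_force: 0.0
```

Emit:
{"method": "move_tool", "body": {"motion": [[[3.8,1.3,0,0,0,0],[7.7,2.6,0,0,0,0],[11.5,3.9,0,0,0,0],[15,5.1,0,0,0,0],[17.6,5.9,0,0,0,0]]]}}

```text
clock: 44.22
position: [0.5581, 0.1459, 0.1824]
orientation: [0.695, 0.719, 0.0, -0.0]
contact_force: [0.9, -0.5, 0.0]
finger_gap: 0.0453
grasp_force: 0.0
```

Emit:
{"method": "move_tool", "body": {"motion": [[[0,0,0,0,0,0],[0,0,0,0,0,0],[0,0,0,0,0,0],[0,0,0,0,0,0]]]}}

```text
clock: 44.55
position: [0.5575, 0.1394, 0.183]
orientation: [0.698, 0.716, -0.0, 0.0]
contact_force: [0.0, -0.1, 1.3]
finger_gap: 0.0452
grasp_force: 0.0
```

```bash
python3 cell.py .042
```

```text
[0.5576 0.1395 0.1831] [[0.56229065 0.14028259]] [(array([0.56199065, 0.14298259]), np.float32(29.68044))]
(array([0.0034, 0.005 , 0.0731]), array([-0.   ,  0.   , -0.003]))
```

Converted, 0.073 m is 7.3, 0.06 m is 6, -0.003 rad is -0.012.

Emit:
{"method": "move_tool", "body": {"motion": [[[0.34,0.5,2,0,0,-0.012],[0.34,0.5,4,0,0,-0.012],[0.34,0.5,6,0,0,-0.012],[0.34,0.5,7.3,0,0,-0.012],[0.34,0.5,7.3,0,0,-0.012]]]}}

```text
clock: 45.02
position: [0.5605, 0.1435, 0.1076]
orientation: [0.696, 0.718, -0.002, -0.001]
contact_force: [-0.8, -0.5, -0.5]
finger_gap: 0.0453
grasp_force: 0.0
```

Emit:
{"method": "move_tool", "body": {"motion": [[[0,0,0,0,0,0],[0,0,0,0,0,0],[0,0,0,0,0,0]]]}}

```text
clock: 45.27
position: [0.5638, 0.1448, 0.1116]
orientation: [0.696, 0.718, 0.001, 0.001]
contact_force: [0.0, -0.1, 0.2]
finger_gap: 0.0448
grasp_force: 0.0
```

Run:
```python
from h import *
print(delta([.5625,.143,.062],np.radians(1.65)))
C=place([[0,.084,.077]],[.5635,.0983],np.radians(1.65))[:,:2]
print("well4 cell score",look(C,.077,.013,1,.006),"empty score",look(C,.042,.0145,-1,.006))
```

```text
(array([-0.0019, -0.0014,  0.0496]), array([ 0.002, -0.001,  0.003]))
well4 cell score [(array([0.57058131, 0.17706517]), np.float32(3.6855159))] empty score [(array([0.56058131, 0.18376517]), np.float32(16.980461))]
```

Well 4 is confirmed empty, so this is the last cell.

Converted, 0.049 m is 4.9, 0.042 m is 4.2.

Emit:
{"method": "move_tool", "body": {"motion": [[[-0.2,-0.14,1.4,0,0,0],[-0.2,-0.14,2.8,0,0,0],[-0.2,-0.14,4.2,0,0,0],[-0.2,-0.14,4.9,0,0,0],[-0.2,-0.14,4.9,0,0,0]]]}}

```text
clock: 45.78
position: [0.5604, 0.1428, 0.0601]
orientation: [0.696, 0.718, -0.001, -0.001]
contact_force: [-1.2, 0.2, -0.1]
finger_gap: 0.0451
grasp_force: 0.0
```

Emit:
{"method": "move_tool", "body": {"motion": [[[0,0,0,0,0,0],[0,0,0,0,0,0],[0,0,0,0,0,0]]]}}

```text
clock: 46.03
position: [0.5622, 0.143, 0.0622]
orientation: [0.696, 0.718, 0.001, 0.0]
contact_force: [0.2, 0.4, 0.3]
finger_gap: 0.0446
grasp_force: 0.0
```

Emit:
{"method": "move_tool", "body": {"motion": [[[0,0,0,0,0,0],[0,0,0,0,0,0],[0,0,0,0,0,0],[0,0,0,0,0,0]]], "finger_gap": 0.015, "squeeze": 40}}

```text
clock: 46.37
position: [0.5619, 0.143, 0.0619]
orientation: [0.696, 0.718, 0.001, 0.0]
contact_force: [-0.0, -0.8, 3.4]
finger_gap: 0.0249
grasp_force: 39.0
```

Emit:
{"method": "move_tool", "body": {"motion": [[[0,0,-2,0,0,0],[0,0,-5,0,0,0],[0,0,-8,0,0,0],[0,0,-11,0,0,0],[0,0,-12,0,0,0]]]}}

```text
clock: 46.78
position: [0.5636, 0.143, 0.1852]
orientation: [0.696, 0.718, 0.003, 0.001]
contact_force: [2.0, -0.1, 0.1]
finger_gap: 0.0247
grasp_force: 41.3
```

Run:
```python
from h import *
print(delta([.444,-.203,.165],np.radians(-2.65)))
```

```text
(array([-0.342 , -0.1306,  0.0186]), array([ 0.006, -0.002,  0.078]))
```

Converted, -0.18 m is -18, -0.0687 m is -6.87, 0.078 rad is 0.312.

Emit:
{"method": "move_tool", "body": {"motion": [[[-3.6,-1.37,0,0,0,0.064],[-7.2,-2.75,0,0,0,0.128],[-10.8,-4.1,0,0,0,0.192],[-14.4,-5.5,0,0,0,0.256],[-18,-6.87,0,0,0,0.312]]]}}

```text
clock: 47.2
position: [0.4969, -0.0406, 0.1803]
orientation: [0.723, 0.691, -0.0, -0.001]
contact_force: [0.9, -1.3, -1.2]
finger_gap: 0.0246
grasp_force: 41.3
```

Emit:
{"method": "move_tool", "body": {"motion": [[[-3.7,-1.1,0,0,0,0],[-7.5,-2.2,0,0,0,0],[-11.2,-3.3,0,0,0,0],[-15,-4.4,0.5,0,0,0],[-16.6,-4.8,2,0,0,0]]]}}

```text
clock: 47.62
position: [0.441, -0.2086, 0.1622]
orientation: [0.725, 0.688, 0.0, 0.002]
contact_force: [0.2, -0.1, -0.2]
finger_gap: 0.0246
grasp_force: 41.3
```

Emit:
{"method": "move_tool", "body": {"motion": [[[0,0,0,0,0,0],[0,0,0,0,0,0],[0,0,0,0,0,0]]]}}

```text
clock: 47.87
position: [0.4431, -0.2017, 0.1607]
orientation: [0.723, 0.691, 0.0, -0.001]
contact_force: [-0.1, 0.2, -1.6]
finger_gap: 0.0253
grasp_force: 41.3
```

```bash
python3 hov.py 3 0
```

```text
[ 0.4436 -0.2014  0.161 ] [(array([ 0.444 , -0.1872]), 36.6), (array([ 0.4452, -0.1456]), 39.7)]
to above (array([0.0142, 0.0012, 0.061 ]), array([-0.   , -0.001, -0.003]))
```

Emit:
{"method": "move_tool", "body": {"motion": [[[1.42,0.14,1.5,0,0,0],[1.42,0.14,3,0,0,0],[1.42,0.14,4.5,0,0,0],[1.42,0.14,5.7,0,0,0],[1.42,0.14,5.7,0,0,0]]]}}

```text
clock: 48.33
position: [0.4441, -0.1867, 0.1023]
orientation: [0.722, 0.692, -0.001, -0.002]
contact_force: [-1.1, 0.6, -0.6]
finger_gap: 0.0245
grasp_force: 41.3
```

Emit:
{"method": "move_tool", "body": {"motion": [[[0,0,0,0,0,0],[0,0,0,0,0,0],[0,0,0,0,0,0],[0,0,0,0,0,0]]]}}

```text
clock: 48.67
position: [0.4456, -0.1889, 0.1049]
orientation: [0.723, 0.691, 0.001, 0.001]
contact_force: [0.6, -0.3, -1.1]
finger_gap: 0.0247
grasp_force: 41.3
```

Run:
```python
from h import *
print(delta([.4453,-.1870,.0855],np.radians(-2.65)))
```

```bash
python3 peek.py 218
```

```text
(array([ 0.0019, -0.0004,  0.0194]), array([ 0.002, -0.   ,  0.   ]))
[ 0.44552913 -0.1888877   0.10483513]
218 nonwhite (np.int64(253), np.int64(303)) cell None
220 nonwhite (np.int64(253), np.int64(303)) cell (np.int64(256), np.int64(256))
222 nonwhite (np.int64(252), np.int64(304)) cell (np.int64(255), np.int64(300))
224 nonwhite (np.int64(252), np.int64(305)) cell (np.int64(255), np.int64(301))
226 nonwhite (np.int64(251), np.int64(305)) cell (np.int64(255), np.int64(301))
228 nonwhite (np.int64(251), np.int64(305)) cell (np.int64(255), np.int64(301))
230 nonwhite (np.int64(251), np.int64(305)) cell (np.int64(255), np.int64(301))
232 nonwhite (np.int64(252), np.int64(305)) cell (np.int64(255), np.int64(301))
234 nonwhite (np.int64(253), np.int64(303)) cell (np.int64(260), np.int64(301))
236 nonwhite (np.int64(254), np.int64(304)) cell (np.int64(258), np.int64(302))
```

Emit:
{"method": "move_tool", "body": {"motion": [[[0.15,0,0,0,0,0],[0.15,0,0,0,0,0],[0.15,0,0,0,0,0]]]}}

```text
clock: 48.97
position: [0.4451, -0.1871, 0.1043]
orientation: [0.723, 0.691, 0.0, 0.0]
contact_force: [0.2, -0.6, -0.1]
finger_gap: 0.0245
grasp_force: 41.3
```

Emit:
{"method": "move_tool", "body": {"motion": [[[0,0,0.5,0,0,0],[0,0,1,0,0,0],[0,0,1.5,0,0,0],[0,0,1.9,0,0,0],[0,0,1.9,0,0,0]]]}}

```text
clock: 49.38
position: [0.4442, -0.187, 0.084]
orientation: [0.723, 0.691, -0.001, -0.001]
contact_force: [0.5, -0.0, -0.2]
finger_gap: 0.0248
grasp_force: 41.3
```

Converted, 0.0175 m is 1.75, 0.015 m is 1.5.

Emit:
{"method": "move_tool", "body": {"motion": [[[0,0,0.5,0,0,0],[0,0,1,0,0,0],[0,0,1.5,0,0,0],[0,0,1.75,0,0,0],[0,0,1.75,0,0,0]]]}}

```text
clock: 49.8
position: [0.4447, -0.1872, 0.067]
orientation: [0.723, 0.691, -0.0, -0.0]
contact_force: [0.2, 0.2, -0.8]
finger_gap: 0.0245
grasp_force: 41.3
```

Emit:
{"method": "move_tool", "body": {"motion": [[[0,0,0.1,0,0,0],[0,0,0.25,0,0,0],[0,0,0.25,0,0,0]]]}}

```text
clock: 50.05
position: [0.445, -0.1872, 0.0651]
orientation: [0.723, 0.691, 0.0, -0.0]
contact_force: [-0.6, 0.7, -0.9]
finger_gap: 0.0248
grasp_force: 41.3
```

Emit:
{"method": "move_tool", "body": {"motion": [[[0,0,0.1,0,0,0],[0,0,0.2,0,0,0],[0,0,0.2,0,0,0]]]}}

```text
clock: 50.3
position: [0.4454, -0.1874, 0.0647]
orientation: [0.723, 0.691, 0.001, -0.001]
contact_force: [-2.6, 2.9, 15.3]
finger_gap: 0.0247
grasp_force: 42.3
```

Emit:
{"method": "move_tool", "body": {"motion": [[[0,0,0,0,0,0],[0,0,0,0,0,0],[0,0,0,0,0,0],[0,0,0,0,0,0]]], "finger_gap": 0.045}}

```text
clock: 50.63
position: [0.4451, -0.1873, 0.0631]
orientation: [0.723, 0.691, 0.0, 0.0]
contact_force: [0.1, -0.3, 0.5]
finger_gap: 0.045
grasp_force: 0.0
```

Emit:
{"method": "move_tool", "body": {"motion": [[[0,0,-3,0,0,0],[0,0,-6,0,0,0],[0,0,-9,0,0,0],[0,0,-12,0,0,0],[0,0,-16,0,0,0]]]}}

```text
clock: 51.05
position: [0.4435, -0.1868, 0.223]
orientation: [0.723, 0.691, -0.001, -0.001]
contact_force: [0.9, 1.1, 0.7]
finger_gap: 0.0451
grasp_force: 0.0
```

Emit:
{"method": "move_tool", "body": {"motion": [[[4,0,-1,0,0,0],[8,0,-2,0,0,0],[12,0,-3,0,0,0],[16,0,-3,0,0,0],[20,0,-3,0,0,0]]]}}

```text
clock: 51.47
position: [0.4543, 0.0145, 0.2541]
orientation: [0.723, 0.691, 0.002, 0.0]
contact_force: [0.4, 0.1, -1.4]
finger_gap: 0.045
grasp_force: 0.0
```

Emit:
{"method": "move_tool", "body": {"motion": [[[4,0,0,0,0,0],[8,0,0,0,0,0],[12,0,0,0,0,0],[14,0,0,0,0,0],[14,0,0,0,0,0]]]}}

```text
clock: 51.88
position: [0.46, 0.1587, 0.2528]
orientation: [0.72, 0.694, 0.0, -0.0]
contact_force: [-1.4, -0.2, 0.2]
finger_gap: 0.0452
grasp_force: 0.0
```

Run:
```python
from h import *
b=ctrl.snapshot("top");save("topF",b);s=ctrl.snapshot("scene");save("sceneF",s)
c=cam("top");g=cv2.cvtColor(b,cv2.COLOR_RGB2GRAY)
H=place([[0,y,.08] for y in(-.084,-.042,0,.042,.084)],[.443,-.229],np.radians(-2.3))[:,:2]
for h in H:print("cell",fitcirc(c,g,h,.080,.013,-1,.006),"hole",fitcirc(c,g,h,.045,.0145,-1,.004))
# cover on mat: bright pixels in the mat rectangle
m=np.zeros(g.shape,np.uint8);P=proj(c,[[.70,-.115,.008],[.70,-.41,.008],[.58,-.41,.008],[.58,-.115,.008]]);cv2.fillPoly(m,[P.astype(np.int32)],1)
k=((g>105)&(m>0)).astype(np.uint8);n,l,st,ce=cv2.connectedComponentsWithStats(k);i=1+np.argmax(st[1:,4]);y,x=np.nonzero(l==i)
R=cv2.minAreaRect(np.c_[x,y].astype(np.float32));B=unproj(c,cv2.boxPoints(R),.008)[:,:2];print("cover",st[i],B.round(4).tolist(),B.mean(0),"angle",R[1:])
# stand/fork and bystanders unchanged against the first picture
a=cv2.imread("pics/top0.png")[:,:,::-1];d=cv2.absdiff(a,b).sum(2)
for n,(u0,u1,v0,v1) in dict(stand=(140,180,275,325),stapler=(95,165,125,170),phone=(195,280,112,170),mouse=(315,362,118,175)).items():print(n,d[v0:v1,u0:u1].mean().round(1),(d[v0:v1,u0:u1]>90).sum())
```

```text
cell (array([ 0.44262893, -0.31093233]), np.float32(10.639849)) hole (array([ 0.44012893, -0.31143233]), np.float32(24.804962))
cell (array([ 0.44271446, -0.26846616]), np.float32(8.649783)) hole (array([ 0.44121446, -0.26926616]), np.float32(23.452517))
cell (array([ 0.4447, -0.229 ]), np.float32(7.653173)) hole (array([ 0.4427, -0.2287]), np.float32(22.357132))
cell (array([ 0.44918554, -0.17753384]), np.float32(21.567719)) hole (array([ 0.44468554, -0.18523384]), np.float32(21.935997))
cell (array([ 0.44687107, -0.14056767]), np.float32(16.772654)) hole (array([ 0.44487107, -0.14366767]), np.float32(20.337057))
cover [ 313  176  134   58 2805] [[0.5839, -0.1118], [0.7014, -0.1138], [0.7017, -0.4139], [0.5809, -0.4081]] [ 0.64195714 -0.26190816] angle ((134.26080322265625, 54.55409622192383), 1.301952600479126)
stand 156.2 1147
stapler 22.3 0
phone 24.8 0
mouse 20.3 0
```

Run:
```python
from h import *
a=cv2.imread("pics/scene0.png");s=cv2.imread("pics/sceneF.png");g3=cv2.imread("pics/scene3.png")
for n,im in(("0",a),("3",g3),("F",s)):
    k=im[185:215,400:432].max(2)<45;y,x=np.nonzero(k);print("grip",n,len(x),x.mean().round(1) if len(x) else 0,y.mean().round(1) if len(x) else 0,y.min() if len(x) else 0)
c=cam("top");g=cv2.cvtColor(cv2.imread("pics/topF.png"),cv2.COLOR_BGR2GRAY)
m=np.zeros(g.shape,np.uint8);P=proj(c,[[.69,-.128,.003],[.69,-.393,.003],[.587,-.393,.003],[.587,-.128,.003]]);cv2.fillPoly(m,[P.astype(np.int32)],1)
v=g[m>0];print(np.percentile(v,[5,25,50,75,95]))
k=((g>118)&(m>0)).astype(np.uint8);n,l,st,ce=cv2.connectedComponentsWithStats(k);i=1+np.argmax(st[1:,4]);y,x=np.nonzero(l==i)
R=cv2.minAreaRect(np.c_[x,y].astype(np.float32));B=unproj(c,cv2.boxPoints(R),.008)[:,:2];print("cover",st[i],B.round(4).tolist(),B.mean(0),R)
z=cv2.cvtColor(s,cv2.COLOR_BGR2GRAY)
cs=cam("scene");H=place([[0,y,0] for y in(-.084,-.042,0,.042,.084)],[.443,-.229],np.radians(-2.3))
for h in H:
    t=[proj(cs,[h+[0,0,q]])[0] for q in(.05,.065,.078,.09,.1)];print([int(z[int(p[1]),int(p[0])]) for p in t])
```

```text
grip 0 179 14.7 15.0 4
grip 3 21 10.4 23.2 21
grip F 178 14.1 14.3 4
[ 82.  89.  93. 137. 141.]
cover [ 323  196  116   22 1882] [[0.613, -0.1351], [0.6574, -0.1358], [0.6576, -0.3919], [0.6121, -0.39]] [ 0.63502093 -0.26319315] ((380.493408203125, 207.3489227294922), (115.24363708496094, 20.637834548950195), 1.080924153327942)
[136, 110, 123, 102, 97]
[133, 109, 126, 100, 102]
[132, 106, 127, 100, 104]
[135, 115, 126, 104, 100]
[88, 164, 131, 103, 103]
```

```bash
python3 -c "
from station import ctrl
print(ctrl.finish_job())"
```

```text
the job is handed in; nothing more can be done
None
```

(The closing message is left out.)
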